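# Tip the heating block out of the dry bath and lay it to cool

## Robot

A 6-joint arm with a two-finger parallel gripper is mounted at the origin on the work surface. World frame = base frame: x ahead of the robot, y to its left, z up, the work surface at z = 0. Lengths are in m, angles in degrees, forces in N, time in s.
With the tool pointing down it reaches from about 0.375 to 0.975 m from the base axis. Payload 3.8 kg.
Tool frame: the origin (TCP) lies midway between the tips of the shut fingers; the grasp point (between the pads) lies robot.pinch_z behind it (robot.pinch_z is the distance from the TCP to the grasp point, in m); y points along the fingers, x is the direction in which the jaws open and shut, and the axes are right-handed (so a half turn about y gives the same grasp; the last joint's range is limited). The gripper opens to 88 mm and grips with 3 to 60 N. Pads are 18 mm wide; open, the fingers measure 123 mm over their backs; the gripper's body (75 mm by 187 mm) begins 45 mm behind the grasp point.
Start: joints at [-70.353, 15.12, 91.902, -0, 72.978, -2.114], TCP at [0.25, -0.627, 0.239] pointing down, gripper open.
Joint ranges: [-150.88, 150.88], [-54.13, 125.18], [17.81, 147.31], [-75.09, 255.09], [0, 152.58], [-146.25, 146.25]. Speed limits (degrees/s): [147.25, 147.25, 180, 180, 180, 180].

## Interface

Orientations are given as [roll, pitch, yaw] about the fixed x, y, z axes, in that order (R = Rz(yaw) Ry(pitch) Rx(roll)).
In Python, from rig import robot gives the robot as it stands.
- The arm moves only by the tool play_rows, never from a script. Its argument "targets" is a list that holds one entry, the list of rows, each a list of 6 numbers: the shift along the tool's x, y, z in m, then the turn, a rotation vector about the tool's x, y, z in rad. A call has 1 to 8 rows; each row shifts and turns the commanded pose from where the row before left it, along the tool's axes as they then stand; what a row does not reach is not made up. A row lasts 1/8 s, in which the tool goes at most 62.5 mm and 10.7 degrees, less where a joint would pass 70% of its speed; a pose out of reach is approached as far as the arm can. A call is refused whole if a number of a shift passes 0.0625 or a number of a turn 0.188, either way. A call with a gripper value outside its range is refused whole. "gripper" is the finger opening in m, from 0 to 0.0881, set as the call begins (left out, the last holds). The fingers move at their own pace and stop on an object; "newtons" is the grip in N (left out, the last holds). Time passes only in rows, so rows that do not move let the fingers close. It gives the time, the measured TCP pose, the force and the opening at its end, in the units of the state.
- robot.get_obs(): the state, without advancing time (a new reading comes with each control period).
- robot.snapshot(name): name is "scene" or "top" or "wrist"; returns the picture (384x512x3 uint8, red, green, blue); there is no depth.
- robot.get_calibration(name): a dict with "mtx" (3x3 intrinsics, pixels), "cam_to_world" (4x4, takes a point from camera to world coordinates); the wrist camera has in their place "hand_eye" (4x4, takes a point from camera to tool coordinates, whose origin is the TCP and whose axes are the tool frame's). Camera axes: x right, y up, looking along -z (the intrinsics and any distortion apply to the point x, -y, -z); pixel columns grow to the right and rows downward; lengths in m; the calibration is good to about 2 mm. A picture is of the moment at which its call begins: read the wrist's pose just before it. get_calibration takes no time and is no camera call.
- robot.job_done(): hands the job in, once; it reports no verdict.
Trained networks look in the newest picture that a camera, given by its name, has taken for a name from the list of things; names that differ only in an ending like _2 or _b are one class to them, and where a whole thing is asked for, a point or a joint stands for the part that bears it (a point fixed in the world has none). Each returns a list of dicts, best first, with "confidence" (0 to 1); they miss things now and then, are a little off and sometimes report something else, mostly with a low value. They report only what shows in the picture. A call takes as long as a camera call. They do not tell look-alikes from the thing itself.
- robot.regions_of(camera, target): "pixels" (384x512 bool, what is visible of it) and "bbox" ([left, top, width, height] in pixels, round what is visible of it).
- robot.mark_of(camera, target): "xy" ([column, row] in pixels: a listed point, or the origin of a listed thing).
The state is a dict: "clock": time; "joint_pos": joint angles; "qvel": joint speeds; "tau": joint torques, N m; "ee_pos": TCP position; "eef_rot": TCP orientation; "contact_force": force on the tool from outside, world axes, zero at the start; "moment": the same for the moment, N m; "opening": finger opening in m.
Only numpy, scipy, OpenCV 4.12 (cv2) and the standard library are available. Lean on these libraries where they do the work, as an engineer would, in place of code of your own. Each camera call takes 0.05 s, during which the arm holds its last target.

## Task

Shut the dry-bath heater down: first push its power lever over to off (away from the heater's front), then press the block's rear edge, under the propped lid, down into the well so that its front end tips up and stays up by itself. Take the block by the raised end, lift it out and lay it flat on the finned cooling plate, without dropping it, centred and lengthwise along the plate; finally swing the clear lid down shut and leave the flask, the tape roll and the jar where they stand.

Things in the scene. Friction and masses are not known exactly. Their poses are not given: they have to be found in the camera images.
- heater: White bench heater (dry bath), fixed, 192 (x) x 200 (y) mm, flat deck 68 mm above the table. Origin on the table below the middle of the well; x runs from the heater's front to its rear, z up. It spans x -90..102, y -135..65 mm. The open well spans x -54.5..56, y -27..27. Power lever at x -30, y -105, on a grey base 70 (x) x 50 (y) mm, 25 mm high. The lid is hinged behind the well.
- ridge (a point): Ridge across the well's floor, at heater x = 0, y = 0, 43 mm above the table (25 below the deck). In front of it the floor is flat; behind it the floor slopes down to the rear at 25 degrees. A part rocked over the ridge comes to rest on the slope.
- block: Loose plain aluminium block, 100 (x) x 50 (y) x 24 (z) mm, about 0.32 kg, dark tube-hole marks on top; origin at the centre of its underside, x along its length (at the start to the heater's rear), z up. It starts flat in the well, its top 1 mm below the deck, centre 2.5 mm in front of the ridge; gaps 2 mm at front and sides, 8.5 mm at the rear: no room for fingers.
- block_rear (a point): Point on the block's top, mid-width, 12.5 mm from its rear edge. Pressed down here (a few N are ample; about 17 mm of travel) the block rocks over the ridge and stays tipped 25 degrees by itself. The rear edge of its top is then about 20 mm below the deck and the front top edge 18 mm above it, so the front end can be pinched across its 50 mm width above the deck.
- cooler: Finned steel cooling plate, fixed, 150 (x) x 100 (y) x 22 (z) mm with a flat top; origin at the centre of its underside, x along its length, z up; nothing else on it.
- power (a joint): Power lever on the heater's deck, rad: 0 = on, leaning to the heater's front (-x); 1.0 = off, leaning to the rear (+x), upright at 0.5. Stays where it is left.
- power_tip (a point): Centre of the black ball (26 mm across) at the end of the power lever; the steel stick is 45 mm long from a pivot 22 mm above the deck to this point. Push the ball along the heater's x; about 1 to 2 N moves it.
- lid (a joint): Clear lid of the well, rad: 0 = shut flat on the deck, 1.31 = as far open as it goes (75 degrees); starts propped at 1.2 to 1.31, leaning over the rear of the well. Stiff hinge: it stays at any angle; about 1 to 3 N near its free edge swings it.
- lid_hinge (a point): Middle of the lid's hinge line, 90 mm behind the well's ridge (heater x), 1 mm above the deck; the hinge line is parallel to the heater's y.
- lid_edge (a point): Middle of the lid's free edge, on its outer (upper when shut) face, 145 mm from the hinge. The lid is 145 x 104 mm, 4 to 9 mm thick; it shuts forward (towards the heater's front) and down.
- flask: Bystander: stoppered conical flask, 76 mm across, 122 mm tall; origin at the centre of its underside.
- tape: Bystander: roll of grey tape lying flat, 96 mm across, 48 mm tall; origin at the centre of its underside.
- jar: Bystander: closed amber jar, 60 mm across, 85 mm tall; origin at the centre of its underside.
Mind the look-alikes: they are no part of the job. Of the things shaped like the cooler, the steel one is meant.

How it is judged:
By the outcome, as a careful person would: the job done as asked, in the order asked, and still so for the second after the job is handed in, with the robot touching nothing.
It also fails if it takes over 62 s, if anything falls off the work surface, if the arm or the gripper's body presses on something with over 40 N, if the wrist force passes 120 N, or if a joint passes its speed limit or range.

## Working session

There is one attempt and no reset: what is moved stays moved. The work goes in short steps, Python scripts to look and compute and a tool call to move; the robot and the scene stay as the last step left them, time stands still between calls to the robot, and variables do not carry over. Pictures are saved under pics/ and viewed, and the job is handed in when it is done.

Besides the shell and the picture viewer there is one more tool, called after "Emit:" as name(argument=value, ...), one argument or row to a line, values as JSON. play_rows: Moves the arm, as the interface text tells. Its arguments: {"type":"object","properties":{"targets":{"type":"array","items":{"type":"array","items":{"type":"array","items":{"type":"number"}}}},"gripper":{"type":"number"},"newtons":{"type":"number"}},"required":["targets"]}

```bash
ls; mkdir -p pics
python3 - <<'E'
from rig import robot
import cv2
print(robot.get_obs(), robot.pinch_z)
for n in ["scene","top"]:
    im=robot.snapshot(n); cv2.imwrite(f"pics/{n}0.png",im[:,:,::-1])
    c=robot.get_calibration(n); print(n,c)
    for t in ["heater","ridge","block","block_rear","cooler","power_tip","lid_hinge","lid_edge","flask","tape","jar"]:
        r=robot.mark_of(n,t); print(t,[(([round(float(v)) for v in q["xy"]]),round(q["confidence"],2)) for q in r[:4]])
E
```

```text
pics
{'clock': 0.0, 'joint_pos': array([-7.03528746e+01,  1.51683214e+01,  9.19792339e+01, -5.43128405e-04,
        7.29762832e+01, -2.11327233e+00]), 'qvel': array([ 0.13683528, -0.03099305, -0.0022531 ,  0.08975992,  0.05299841,
       -0.01923492]), 'tau': array([-5.46058400e-04, -5.02114964e+01, -3.56876242e+01,  7.28851184e-02,
        2.93293339e-02, -1.75012474e-04]), 'ee_pos': array([ 0.25001389, -0.62624928,  0.23741687]), 'eef_rot': array([-89.99595205,   0.12377349, -68.23943832]), 'contact_force': array([ 0.28218487, -0.68663514,  0.49303712]), 'moment': array([ 0.00224469,  0.07211104, -0.03735813]), 'opening': 0.08796853759807004} 0.0187
scene {'mtx': array([[491.30012971,   0.        , 250.64252115],
       [  0.        , 491.30012971, 191.3631845 ],
       [  0.        ,   0.        ,   1.        ]]), 'cam_to_world': array([[ 0.60303738, -0.57143393,  0.55660505,  1.50915882],
       [ 0.79761854,  0.44266226, -0.40970085, -0.62109525],
       [-0.01227108,  0.69102344,  0.72272818,  1.21049533],
       [ 0.        ,  0.        ,  0.        ,  1.        ]])}
heater [(
[... 419 characters left out ...]
     , 447.69821999, 194.87699677],
       [  0.        ,   0.        ,   1.        ]]), 'cam_to_world': array([[ 0.01884635,  0.99036941, -0.13716142,  0.4821786 ],
       [-0.99966946,  0.02106467,  0.01473948,  0.00442165],
       [ 0.0174868 ,  0.1368383 ,  0.99043904,  1.36805772],
       [ 0.        ,  0.        ,  0.        ,  1.        ]])}
heater [([192, 222], 0.58)]
ridge [([192, 218], 0.6)]
block [([191, 224], 0.95)]
block_rear [([191, 208], 0.79)]
cooler [([294, 223], 0.91), ([304, 149], 0.58)]
power_tip [([229, 236], 0.59)]
lid_hinge [([189, 190], 0.63)]
lid_edge [([184, 194], 0.73), ([298, 225], 0.5)]
flask [([245, 157], 0.77)]
tape [([123, 201], 0.95)]
jar [([376, 218], 0.55)]
```

Run:
```python
import cv2
for n,(x0,x1,y0,y1) in {"scene":(90,390,110,310),"top":(60,410,120,290)}.items():
    im=cv2.imread(f"pics/{n}0.png"); cv2.imwrite(f"pics/{n}0z.png",cv2.resize(im[y0:y1,x0:x1],None,fx=2.2,fy=2.2,interpolation=cv2.INTER_CUBIC))
```

```text
(no output)
```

View pics/scene0.png

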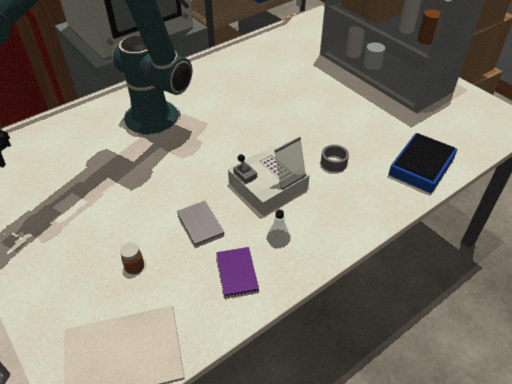

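View pics/top0.png

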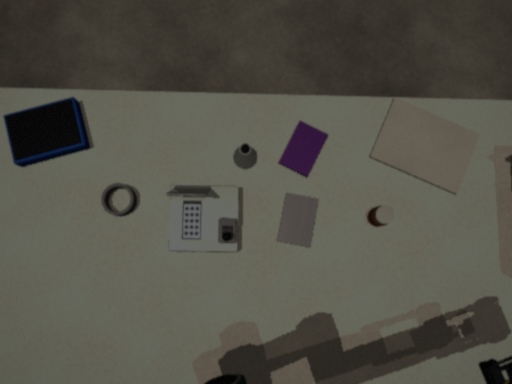

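```bash
ls pics
```

```text
scene0.png
scene0z.png
top0.png
top0z.png
```

View pics/scene0z.png

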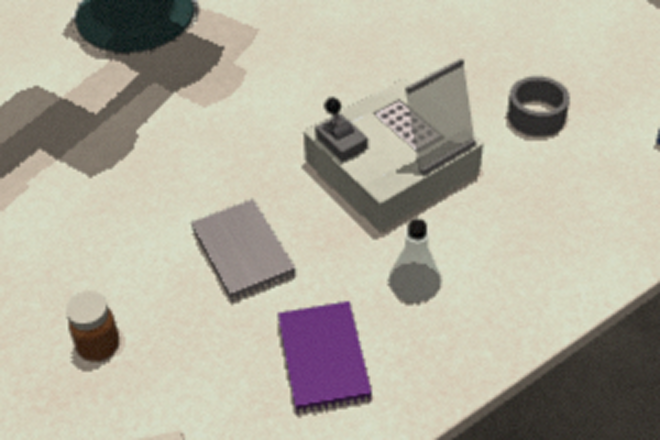

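View pics/top0z.png

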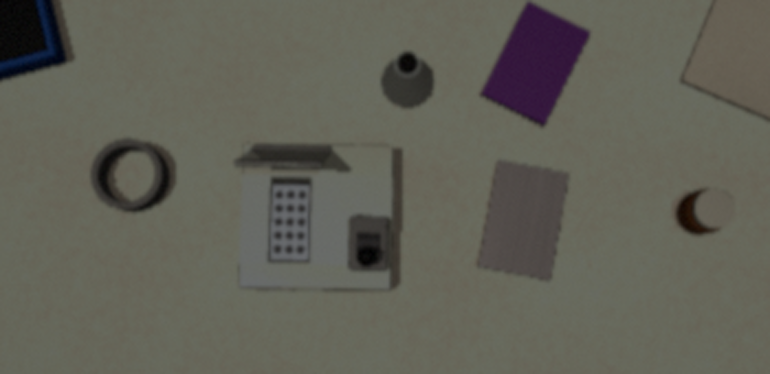

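```bash
cat > h.py <<'E'
import numpy as np, cv2, json
from scipy.spatial.transform import Rotation as Ro
from scipy.optimize import least_squares
from rig import robot
def proj(c,P,T=None):
    M=np.linalg.inv(c["cam_to_world"] if T is None else T)
    p=(M[:3,:3]@np.atleast_2d(P).T).T+M[:3,3]
    p=p*[1,-1,-1]
    q=(c["mtx"]@p.T).T
    return q[:,:2]/q[:,2:]
def ray(c,uv,T=None):
    M=c["cam_to_world"] if T is None else T
    d=np.linalg.inv(c["mtx"])@[uv[0],uv[1],1]
    d=M[:3,:3]@(d*[1,-1,-1]); return M[:3,3],d
def onz(c,uv,z,T=None):
    o,d=ray(c,uv,T); return o+d*(z-o[2])/d[2]
def tool(o=None):
    o=o or robot.get_obs()
    T=np.eye(4);T[:3,:3]=Ro.from_euler('xyz',o["eef_rot"],degrees=True).as_matrix();T[:3,3]=o["ee_pos"];return T
def hpose(x,y,yaw):
    c,s=np.cos(yaw),np.sin(yaw); T=np.eye(4);T[:2,:2]=[[c,-s],[s,c]];T[:2,3]=x,y;return T
def tp(T,P): return np.atleast_2d(P)@T[:3,:3].T+T[:3,3]
E
python3 - <<'E'
from h import *
C={n:robot.get_calibration(n) for n in ["scene","top"]}
HP={"heater":(0,0,0),"ridge":(0,0,.043),"block":(-.0025,0,.043),"block_rear":(.035,0,.067),"power_tip":(-.03-.045*np.sin(.5),-.105,.09+.045*np.cos(.5)),"lid_hinge":(.09,0,.069)}
M={"scene":{"heater":(278,176),"ridge":(279,173),"block":(276,171),"block_rear":(284,175),"power_tip":(241,157),"lid_hinge":(291,182)},
"top":{"heater":(192,222),"ridge":(192,218),"block":(191,224),"block_rear":(191,208),"power_tip":(229,236),"lid_hinge":(189,190)}}
def res(p):
    T=hpose(*p);return np.concatenate([(proj(C[n],tp(T,HP[k]))[0]-M[n][k]) for n in M for k in HP])
r=least_squares(res,[.45,.1,0],loss='soft_l1');print(r.x,res(r.x).reshape(-1,2).round(1).tolist())
# deck corners
T=hpose(*r.x)
for n in C: print(n,proj(C[n],tp(T,[(-.09,-.135,.068),(-.09,.065,.068),(.102,.065,.068),(.102,-.135,.068)])).round(1).tolist())
for n,uv in [("scene",(201,226)),("top",(294,223))]: print(onz(C[n],uv,0))
for n,uv in [("scene",(131,266)),("top",(376,218))]: print('jar',onz(C[n],uv,0))
for n,uv in [("scene",(278,236)),("top",(245,157))]: print('flask',onz(C[n],uv,0))
for n,uv in [("scene",(332,164)),("top",(123,201))]: print('tape',onz(C[n],uv,0))
# cooler corners rough
for n,z in [("top",.022)]:
  for uv in [(288,194),(319,199),(309,247),(277,241)]: print(onz(C[n],uv,z))
E
```

```text
[0.58655235 0.16537652 0.02110279] [[-2.7, 4.2], [-3.4, -1.7], [-0.9, -0.1], [-1.5, -3.2], [0.4, 0.7], [2.5, -1.6], [0.7, -0.8], [-0.9, 2.1], [0.0, -3.1], [-0.7, -0.6], [-3.8, 0.2], [1.5, -1.3]]
scene [[227.8, 169.1], [273.3, 144.4], [310.6, 173.9], [264.0, 201.8]]
top [[236.5, 250.5], [166.8, 250.7], [168.4, 184.7], [236.7, 184.7]]
[ 0.60192015 -0.15290147  0.        ]
[ 0.58736873 -0.14435523  0.        ]
jar [ 0.60406283 -0.4035498   0.        ]
jar [ 0.60787034 -0.39707473  0.        ]
flask [0.78379799 0.01617865 0.        ]
flask [0.79043731 0.01007774 0.        ]
tape [0.64738504 0.37802601 0.        ]
tape [0.64425429 0.38079562 0.        ]
[ 0.67356787 -0.12314455  0.022     ]
[ 0.66023009 -0.21762432  0.022     ]
[ 0.51466061 -0.18738971  0.022     ]
[ 0.53067492 -0.09128617  0.022     ]
```

Emit:
play_rows(
  targets=[
    [[0, 0, 0, 0, 0.179, 0], [0, 0, 0, 0, 0.179, 0], [-0.055, -0.009, 0.021, 0, 0, 0], [-0.055, -0.009, 0.021, 0, 0, 0], [-0.055, -0.009, 0.021, 0, 0, 0], [-0.055, -0.009, 0.021, 0, 0, 0], [-0.055, -0.009, 0.021, 0, 0, 0], [-0.055, -0.009, 0.021, 0, 0, 0]],
  ],
  gripper=0,
)

```text
clock: 2.2
ee_pos: [0.3694, -0.2925, 0.2933]
eef_rot: [-89.9, -0.0, -88.8]
contact_force: [1.5, 0.5, -0.1]
opening: 0.0102
```

```bash
python3 -c "
from rig import robot
print(robot.get_calibration('wrist'))"
```

```text
{'mtx': array([[345.36075017,   0.        , 254.31923229],
       [  0.        , 345.36075017, 184.29400454],
       [  0.        ,   0.        ,   1.        ]]), 'hand_eye': array([[ 9.99999880e-01,  1.14218076e-05, -4.90632461e-04,
        -9.37125136e-04],
       [-4.68604341e-04,  3.19249973e-01, -9.47670426e-01,
        -1.45924180e-01],
       [ 1.45810290e-04,  9.47670541e-01,  3.19249939e-01,
         8.23951246e-02],
       [ 0.00000000e+00,  0.00000000e+00,  0.00000000e+00,
         1.00000000e+00]])}
```

Emit:
play_rows(
  targets=[
    [[-0.056, -0.008, 0.02, 0, 0, 0], [-0.056, -0.008, 0.02, 0, 0, 0], [-0.056, -0.008, 0.02, 0, 0, 0], [-0.056, -0.008, 0.02, 0, 0, 0], [-0.056, -0.008, 0.02, 0, 0, 0], [-0.056, -0.008, 0.02, 0, 0, 0], [-0.056, 0, 0, 0, 0, 0], [0, 0, 0, 0, 0, 0]],
  ],
)

```text
clock: 3.2
ee_pos: [0.4801, 0.1037, 0.3408]
eef_rot: [-90.0, 0.1, -88.4]
contact_force: [-0.4, -1.3, 0.1]
opening: 0.0008
```

Run:
```python
from h import *
o=robot.get_obs();print(o["joint_pos"].round(1),o["ee_pos"],o["eef_rot"])
im=robot.snapshot("wrist");cv2.imwrite("pics/w1.png",im[:,:,::-1])
T=tool(o)@robot.get_calibration("wrist")["hand_eye"];np.save("w1.npy",T)
for t in ["ridge","block","block_rear","power_tip","lid_hinge","lid_edge","heater"]:
    print(t,[(q["xy"],round(q["confidence"],2)) for q in robot.mark_of("wrist",t)[:2]])
im=robot.snapshot("scene");cv2.imwrite("pics/s1.png",cv2.resize(im[:260,90:390,::-1],None,fx=2.2,fy=2.2))
```

```text
[ 9.200e+00 -7.900e+00  1.057e+02  1.000e-01  8.220e+01  9.760e+01] [0.48014952 0.10373712 0.34080425] [-9.00027680e+01  5.53966000e-02 -8.84072468e+01]
ridge []
block [([205.8, 49.2], 0.59)]
block_rear [([200.5, 10.2], 0.67)]
power_tip [([304.5, 99.7], 0.96)]
lid_hinge []
lid_edge []
heater []
```

View pics/w1.png

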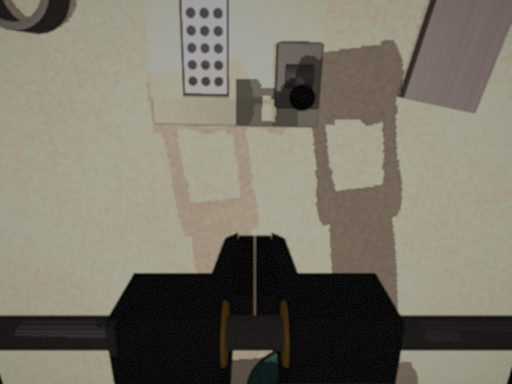

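View pics/s1.png

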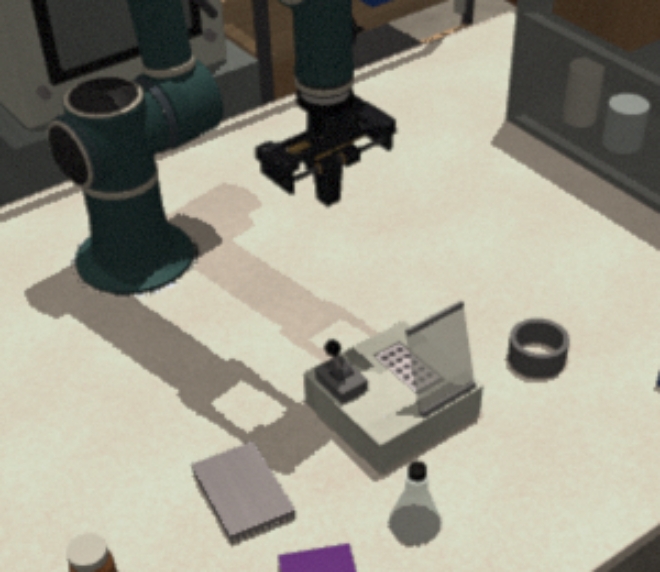

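Run:
```python
from h import *
im=cv2.imread("pics/w1.png");cv2.imwrite("pics/w1z.png",cv2.resize(im[0:140,130:340],None,fx=3.7,fy=3.7,interpolation=cv2.INTER_CUBIC))
```

```text
(no output)
```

View pics/w1z.png

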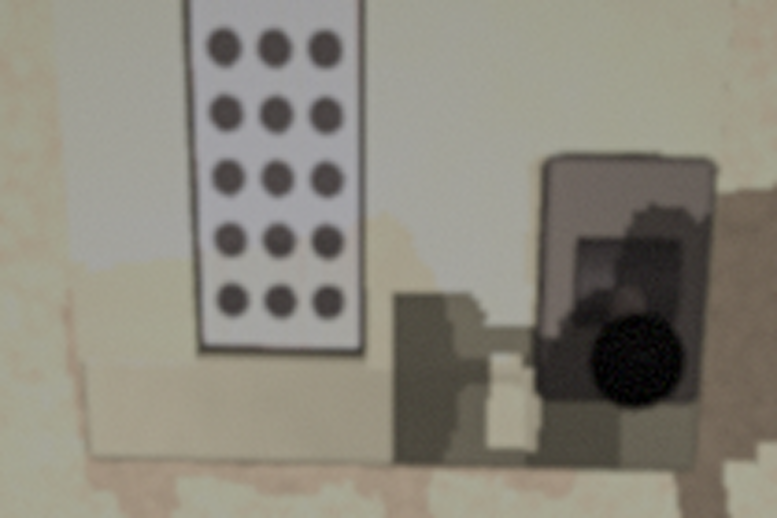

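```bash
cat > fit1.py <<'E'
from h import *
c=robot.get_calibration("wrist");T=np.load("w1.npy")
P=[((92,460),(-.09,.065,.068)),((695,468),(-.09,-.135,.068)),((200,351),(-.0545,.027,.068)),((363,351),(-.0545,-.027,.068)),
((543,157),(.005,-.08,.093)),((716,160),(.005,-.13,.093)),((697,402),(-.065,-.13,.093)),((537,398),(-.065,-.08,.093)),
((637,360),(-.03-.045*np.sin(.5),-.105,.09+.045*np.cos(.5)))]
uv=np.array([p[0] for p in P])/3.7+[130,0]; X=np.array([p[1] for p in P])
f=lambda p:(proj(c,tp(hpose(*p),X),T)-uv).ravel()
r=least_squares(f,[.587,.165,.02],loss='soft_l1');print(r.x,f(r.x).reshape(-1,2).round(1).tolist())
E
python3 fit1.py
```

```text
[0.58494562 0.1638892  0.01190937] [[-2.0, 0.3], [0.3, 0.8], [-1.2, -0.0], [0.7, 0.8], [0.2, -2.3], [0.8, -2.3], [0.9, -0.2], [-0.5, 0.2], [-0.3, 1.2]]
```

Emit:
play_rows(
  targets=[
    [[0.009, 0.045, 0.002, 0, 0.016, 0], [0.009, 0.045, 0.002, 0, 0, 0], [0.009, 0.045, 0.002, 0, 0, 0], [0.009, 0.045, 0.003, 0, 0, 0], [0.009, 0.043, 0.003, 0, 0, 0], [0, 0, 0, 0, 0, 0], [0, 0, 0.015, 0, 0, 0], [0, 0, 0.01, 0, 0, 0]],
  ],
)

```text
clock: 4.65
ee_pos: [0.5203, 0.0559, 0.1205]
eef_rot: [-89.8, 0.0, -89.7]
contact_force: [-4.2, -0.4, 3.2]
opening: 0.0005
```

Emit:
play_rows(
  targets=[
    [[0, 0, 0.008, 0, 0, 0], [0, 0, 0.008, 0, 0, 0], [0, 0, 0.008, 0, 0, 0], [0, 0, 0.006, 0, 0, 0], [0, 0, 0, 0, 0, 0]],
  ],
)

```text
clock: 5.28
ee_pos: [0.5486, 0.0557, 0.1176]
eef_rot: [-90.0, -0.0, -89.7]
contact_force: [-0.2, 1.3, 0.4]
opening: 0.0009
```

```bash
cat > snap.py <<'E'
import sys
from h import *
n,name=sys.argv[1:3]; o=robot.get_obs(); im=robot.snapshot(n)[:,:,::-1]
if n=="wrist": np.save(f"{name}.npy",tool(o)@robot.get_calibration("wrist")["hand_eye"])
cv2.imwrite(f"pics/{name}_raw.png",im)
if len(sys.argv)>3:
    x0,x1,y0,y1=map(int,sys.argv[3].split(","));im=im[y0:y1,x0:x1];f=min(780/(x1-x0),580/(y1-y0));im=cv2.resize(im,None,fx=f,fy=f,interpolation=cv2.INTER_CUBIC);print("zoom",f)
cv2.imwrite(f"pics/{name}.png",im);print(o["clock"],o["ee_pos"].round(4),o["eef_rot"].round(2),o["contact_force"].round(2),o["joint_pos"].round(1))
E
python3 snap.py scene s2 210,330,60,220
```

```text
zoom 3.625
5.275 [0.5486 0.0557 0.1176] [-89.95  -0.   -89.67] [-0.19  1.25  0.38] [  3.2   8.  114.   -0.   58.   92.9]
```

View pics/s2.png

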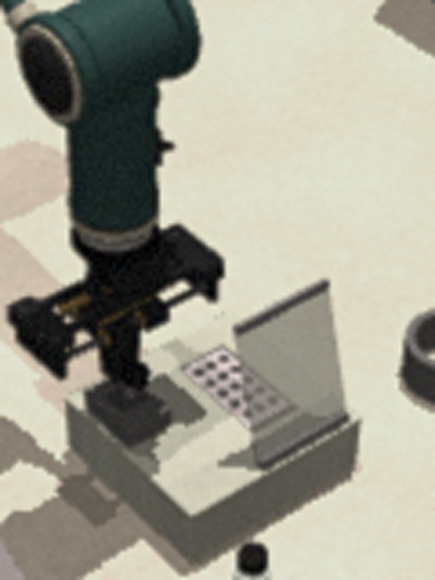

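Emit:
play_rows(
  targets=[
    [[0, 0, 0.005, 0, 0, 0], [0, 0, 0.003, 0, 0, 0], [0, 0, 0, 0, 0, 0]],
  ],
)

```text
clock: 5.7
ee_pos: [0.5557, 0.0557, 0.1173]
eef_rot: [-90.0, 0.0, -89.7]
contact_force: [-1.3, -0.0, -0.7]
opening: 0.0002
```

Emit:
play_rows(
  targets=[
    [[0, 0, 0.003, 0, 0, 0], [0, 0, 0.002, 0, 0, 0]],
  ],
)

```text
clock: 5.95
ee_pos: [0.5565, 0.0558, 0.117]
eef_rot: [-90.6, -0.0, -89.7]
contact_force: [-16.2, -0.1, 10.2]
opening: 0.0006
```

Emit:
play_rows(
  targets=[
    [[0, 0, -0.02, 0, 0, 0], [0, -0.05, 0, 0, 0, 0], [0, -0.05, 0, 0, 0, 0], [-0.039, 0, 0, 0.1, 0, 0], [-0.039, 0, 0, 0.1, 0, 0], [-0.039, 0, 0, 0.1, 0, 0], [0, 0, 0, 0, 0, 0]],
  ],
)

```text
clock: 6.82
ee_pos: [0.539, 0.175, 0.2181]
eef_rot: [-72.7, 0.0, -89.4]
contact_force: [-0.7, 0.1, 0.3]
opening: 0.0005
```

```bash
python3 snap.py wrist w3; python3 snap.py scene s3 220,330,100,220
```

```text
6.825 [0.539  0.175  0.2181] [-7.272e+01  4.000e-02 -8.941e+01] [-0.66  0.11  0.31] [ 18.6  -5.8 118.3  -6.7  51.2 111.5]
zoom 4.833333333333333
6.875 [0.5397 0.1738 0.2183] [-72.76   0.   -89.49] [ 0.55  0.19 -0.35] [ 18.5  -5.8 118.3  -6.7  51.3 111.4]
```

View pics/w3.png

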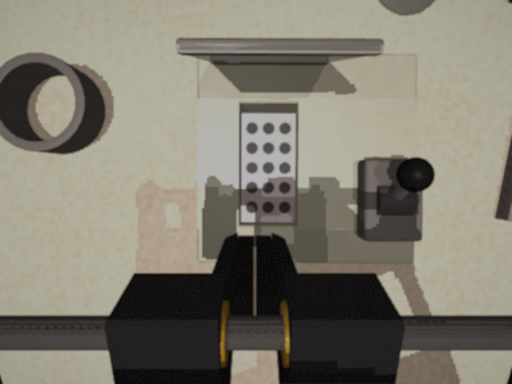

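View pics/s3.png

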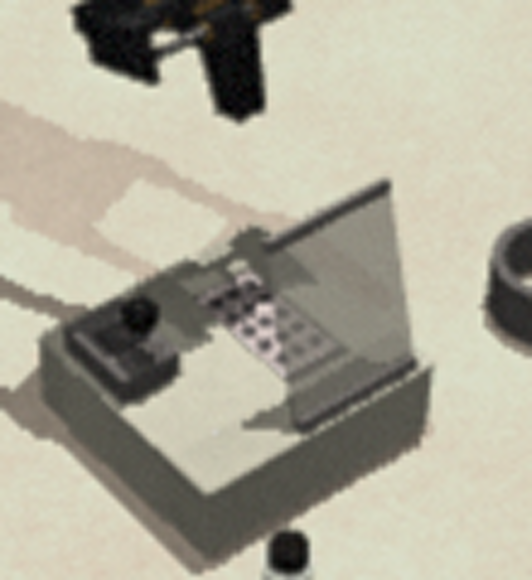

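```bash
cat > fit2.py <<'E'
from h import *
c=robot.get_calibration("wrist");T=np.load("w3.npy")
P=[((202,262),(-.09,.065,.068)),((413,263),(-.09,-.135,.068)),((238,224),(-.0545,.027,.068)),((297,224.5),(-.0545,-.027,.068)),((240,103),(.056,.027,.068)),((298.5,104),(.056,-.027,.068)),
((417,54),(.102,-.135,.068)),((197,54),(.102,.065,.068)),((420,240),(-.065,-.13,.093)),((359,240),(-.065,-.08,.093))]
uv=np.array([p[0] for p in P]); X=np.array([p[1] for p in P])
f=lambda p:(proj(c,tp(hpose(*p),X),T)-uv).ravel()
r=least_squares(f,[.587,.165,.02],loss='soft_l1');print(r.x,f(r.x).reshape(-1,2).round(1).tolist())
H=hpose(*r.x)
for th in (1.2,1.25,1.31):
  print(th,proj(c,tp(H,[(.09-.145*np.cos(th),s*.052,.069+.145*np.sin(th)) for s in(1,-1)]),T).round(1).tolist())
a=1.0
print('ball',[ (p,proj(c,tp(H,(-.03+.045*np.sin(p-.5),-.105,.09+.045*np.cos(p-.5))),T).round(1).tolist()) for p in(.9,1.0)])
E
python3 fit2.py
```

```text
[0.58498686 0.16428688 0.00496676] [[-6.0, 0.6], [1.5, 0.8], [-0.4, 0.2], [-0.2, -0.0], [-1.8, -0.5], [-0.7, -1.2], [0.9, -1.8], [-0.7, -3.0], [2.8, 1.8], [4.3, 1.4]]
1.2 [[176.7, 81.9], [379.7, 83.0]]
1.25 [[175.7, 67.0], [381.6, 68.1]]
1.31 [[174.5, 48.5], [383.7, 49.6]]
ball [(0.9, [[415.4, 179.6]]), (1.0, [[414.2, 174.0]])]
```

Emit:
play_rows(
  targets=[
    [[0, 0.05, 0.011, 0, 0, 0], [0, 0.05, 0.011, 0, 0, 0], [0, 0.049, 0.01, 0, 0, 0], [0, 0, 0, 0, 0, 0], [0, 0.01, -0.003, 0, 0, 0], [0, 0.0076, -0.0024, 0, 0, 0], [0, 0, 0, 0, 0, 0]],
  ],
)

```text
clock: 7.8
ee_pos: [0.6149, 0.1732, 0.0675]
eef_rot: [-72.7, 0.0, -89.7]
contact_force: [-0.1, -0.1, 0.1]
opening: 0.0004
```

Emit:
play_rows(
  targets=[
    [[0, 0, 0.007, 0, 0, 0], [0, 0.0076, -0.0024, 0, 0, 0], [0, 0.0057, -0.0018, 0, 0, 0], [0, 0, 0, 0, 0, 0]],
  ],
)

```text
clock: 8.3
ee_pos: [0.6248, 0.174, 0.058]
eef_rot: [-72.4, 0.1, -89.6]
contact_force: [-0.6, -1.0, 10.9]
opening: 0.0003
```

```bash
python3 snap.py scene s4 220,330,100,220
```

```text
zoom 4.833333333333333
8.3 [0.6248 0.174  0.058 ] [-7.240e+01  8.000e-02 -8.963e+01] [-0.6  -1.01 10.88] [ 15.7  13.4 116.9  -8.3  32.9 111.7]
```

View pics/s4.png

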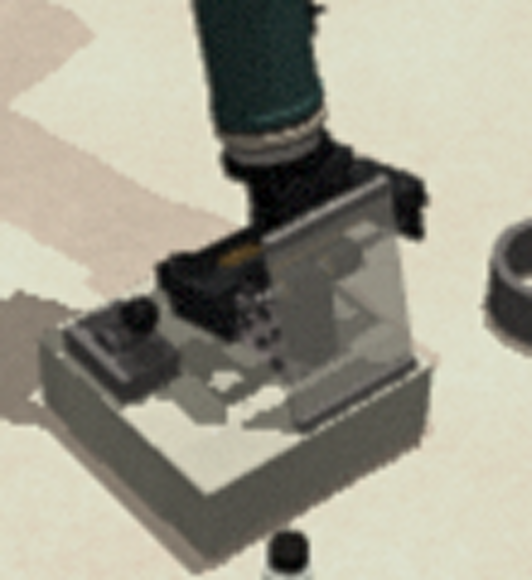

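Emit:
play_rows(
  targets=[
    [[0, 0.0019, -0.0006, 0, 0, 0], [0, 0, 0, 0, 0, 0]],
  ],
)

```text
clock: 8.6
ee_pos: [0.6257, 0.1741, 0.0574]
eef_rot: [-72.3, 0.1, -89.6]
contact_force: [-1.5, -2.9, 17.9]
opening: 0.0004
```

Emit:
play_rows(
  targets=[
    [[0, -0.03, 0, 0, 0, 0], [0, -0.05, -0.011, 0, 0, 0], [0, -0.05, -0.011, 0, 0, 0], [0, -0.04, -0.011, 0, 0, 0], [0, 0, 0, 0, 0, 0]],
  ],
  gripper=0.088,
)

```text
clock: 9.22
ee_pos: [0.5406, 0.1735, 0.2087]
eef_rot: [-72.5, 0.1, -89.6]
contact_force: [0.1, 0.1, -0.2]
opening: 0.0483
```

```bash
python3 snap.py wrist w5;python3 snap.py scene s5 220,330,100,220
```

```text
9.225 [0.5406 0.1735 0.2087] [-72.47   0.11 -89.62] [ 0.06  0.07 -0.19] [ 18.4  -5.4 119.   -6.9  49.8 111.7]
zoom 4.833333333333333
9.275 [0.54   0.1731 0.2064] [-7.265e+01  5.000e-02 -8.964e+01] [-0.27 -0.15  0.07] [ 18.4  -5.2 119.1  -6.9  49.8 111.7]
```

View pics/w5.png

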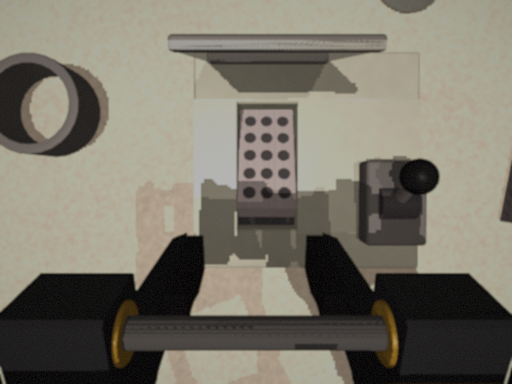

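View pics/s5.png

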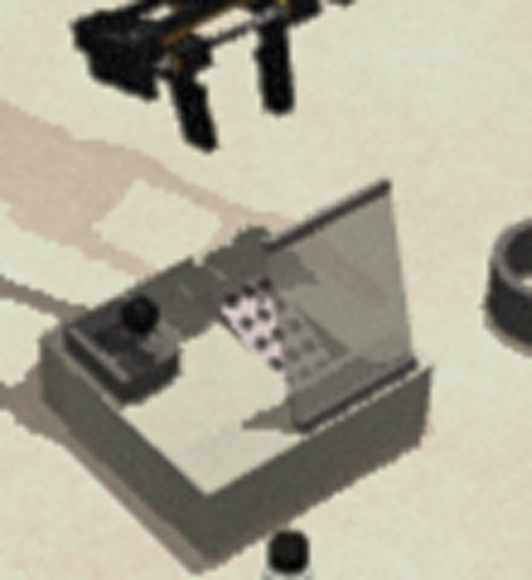

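Run:
```python
from h import *
c=robot.get_calibration("wrist");T=np.load("w5.npy");H=hpose(.585,.164,.008)
a=np.radians(25)
for d in (.0475,.0515,.045):
  pts=[]
  for s in (.05,-.05):
    for y in (.025,-.025):
      for h in (.024,0):
        l=d-.05+s # distance behind ridge
        pts.append((l*np.cos(a)+h*np.sin(a),y,.043-l*np.sin(a)+h*np.cos(a)))
  print(d,proj(c,tp(H,pts),T).round(0).tolist(), np.round(pts[4],3),np.round(pts[5],3),np.round(pts[0],3))
print(proj(c,tp(H,[(-.0525+s,0,.067) for s in(0,.1)]),T))
im=cv2.imread("pics/w5_raw.png");cv2.imwrite("pics/w5z.png",cv2.resize(im[80:240,190:350],None,fx=3.5,fy=3.5,interpolation=2))
```

```text
0.0475 [[239.0, 111.0], [240.0, 125.0], [292.0, 111.0], [290.0, 125.0], [237.0, 211.0], [239.0, 220.0], [298.0, 211.0], [295.0, 220.0]] [-0.037  0.025  0.087] [-0.048  0.025  0.065] [0.053 0.025 0.045]
0.0515 [[239.0, 108.0], [240.0, 122.0], [292.0, 108.0], [290.0, 122.0], [237.0, 207.0], [239.0, 216.0], [297.0, 206.0], [294.0, 216.0]] [-0.034  0.025  0.085] [-0.044  0.025  0.063] [0.057 0.025 0.043]
0.045 [[239.0, 113.0], [240.0, 128.0], [292.0, 113.0], [290.0, 127.0], [237.0, 214.0], [238.0, 223.0], [298.0, 214.0], [295.0, 223.0]] [-0.04   0.025  0.088] [-0.05   0.025  0.066] [0.051 0.025 0.046]
[[266.58990556 225.78213948]
 [266.52535162 112.79374096]]
```

View pics/w5z.png

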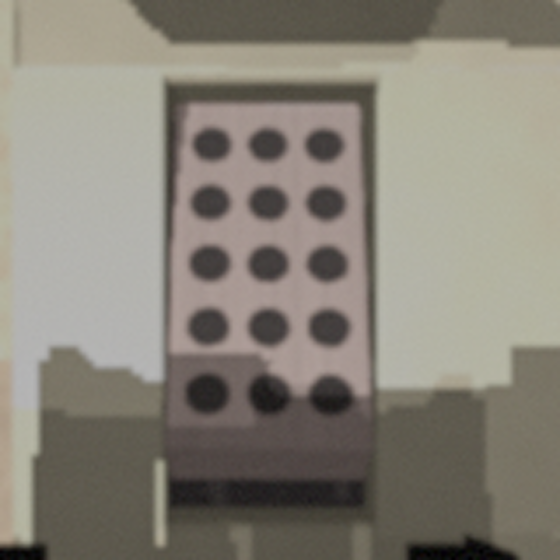

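```bash
python3 snap.py wrist w6 190,350,80,240; python3 snap.py scene s6 250,310,130,190
```

```text
zoom 3.625
9.325 [0.5395 0.1727 0.2046] [-72.81  -0.   -89.65] [ 0.07  0.24 -0.75] [ 18.4  -5.1 119.2  -6.9  49.8 111.7]
zoom 9.666666666666666
9.375 [0.5391 0.1724 0.2035] [-7.292e+01 -4.000e-02 -8.967e+01] [-0.46 -0.07 -0.68] [ 18.4  -5.  119.2  -6.9  49.8 111.7]
```

View pics/w6.png

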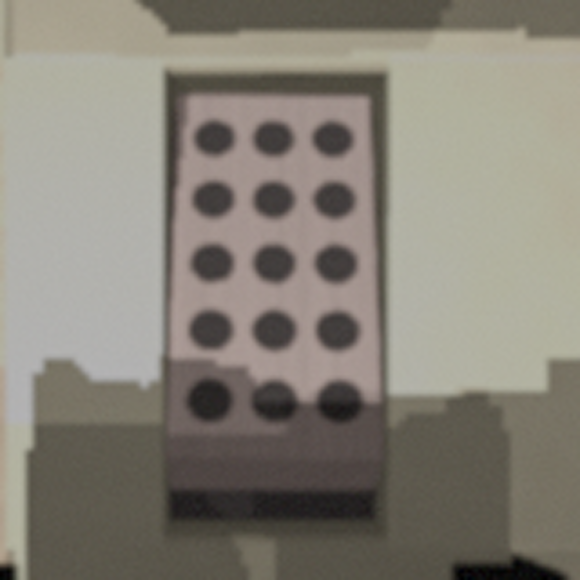

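View pics/s6.png

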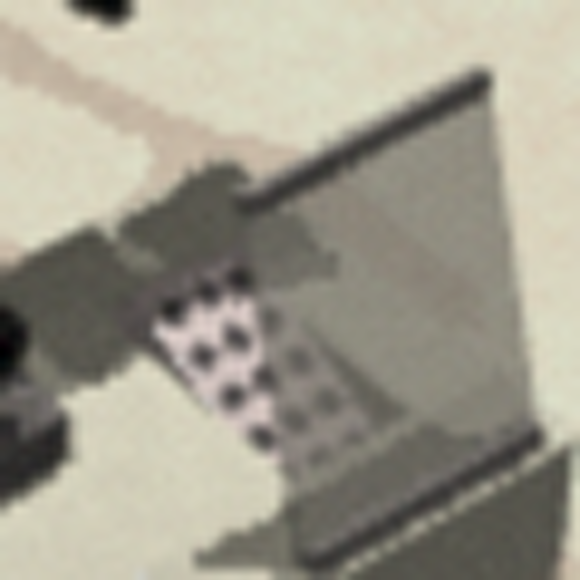

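Run:
```python
from h import *
c=robot.get_calibration("wrist");T=np.load("w6.npy");H0=hpose(.585,.164,.008)
uv=np.array([(183,95),(370,95),(168,487),(381,487),(170,520),(373,520),(167,72),(387,72)])/3.625+[190,80]
def model(p):
  d,a,dx,dy=p; pts=[]
  for s,h in((.05,.024),(-.05,.024),(-.05,0)):
    for y in(.025,-.025):
      l=d-.05+s; pts.append((l*np.cos(a)+h*np.sin(a),y,.043-l*np.sin(a)+h*np.cos(a)))
  pts+=[(.056,.027,.068),(.056,-.027,.068)]
  return proj(c,tp(hpose(.585+dx,.164+dy,.008),pts),T),np.array(pts)
f=lambda p:(model(p)[0]-uv).ravel()
r=least_squares(f,[.0475,.4,0,0],x_scale=[.01,.1,.01,.01]);print(r.x,np.degrees(r.x[1]),f(r.x).reshape(-1,2).round(1).tolist());print(model(r.x)[1].round(4))
```

```text
[ 4.69927742e-02  3.25288826e-01 -2.39062346e-04 -3.60162341e-04] 18.63767686791501 [[-2.6, 1.9], [0.4, 1.8], [0.1, 0.9], [1.5, 0.8], [0.9, -2.6], [0.6, -2.7], [-1.4, -0.1], [0.3, -0.2]]
[[ 0.0522  0.025   0.0507]
 [ 0.0522 -0.025   0.0507]
 [-0.0426  0.025   0.0827]
 [-0.0426 -0.025   0.0827]
 [-0.0502  0.025   0.0599]
 [-0.0502 -0.025   0.0599]
 [ 0.056   0.027   0.068 ]
 [ 0.056  -0.027   0.068 ]]
```

Emit:
play_rows(
  targets=[
    [[0, 0, 0, -0.12, 0, 0], [0.008, 0.045, -0.004, 0, 0, 0], [0, 0.045, -0.003, 0, 0, 0], [0, 0.025, -0.002, 0, 0, 0], [0, 0, 0, 0, 0, 0], [0, 0, 0, 0, 0, 0]],
  ],
)

```text
clock: 10.18
ee_pos: [0.5517, 0.1647, 0.0902]
eef_rot: [-79.7, -0.0, -89.7]
contact_force: [-0.0, -0.1, 0.3]
opening: 0.088
```

```bash
python3 snap.py wrist w7; python3 snap.py scene s7 220,330,100,200
```

```text
10.175 [0.5517 0.1647 0.0902] [-7.972e+01 -1.000e-02 -8.968e+01] [-0.04 -0.1   0.29] [ 15.8   6.8 119.3  -3.9  44.  108. ]
zoom 5.8
10.225 [0.5523 0.1649 0.0912] [-7.962e+01  2.000e-02 -8.967e+01] [-0.86  0.54  0.12] [ 15.8   6.8 119.3  -3.9  44.  108. ]
```

View pics/w7.png

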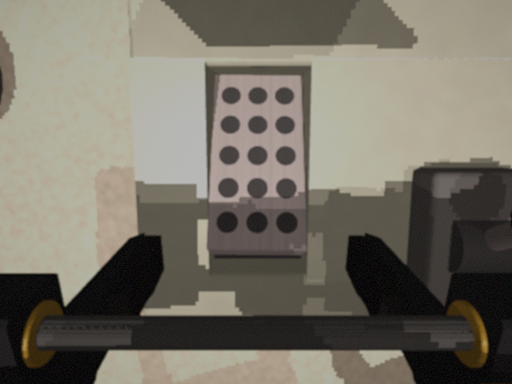

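View pics/s7.png

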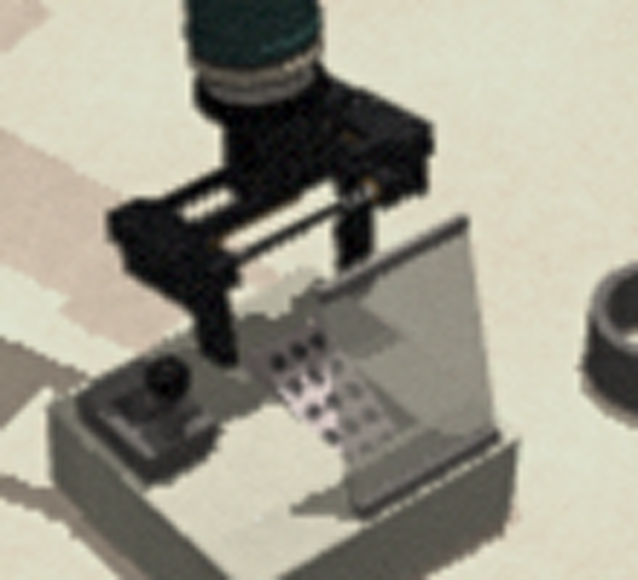

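Run:
```python
from h import *
c=robot.get_calibration("wrist");T=np.load("w7.npy")
uv=np.array([(217,75),(301.5,75),(208,252),(307,250.5),(206,64),(311,64)])
def model(p):
  d,a,dx,dy=p; pts=[]
  for s,h in((.05,.024),(-.05,.024)):
    for y in(.025,-.025):
      l=d-.05+s; pts.append((l*np.cos(a)+h*np.sin(a),y,.043-l*np.sin(a)+h*np.cos(a)))
  pts+=[(.056,.027,.068),(.056,-.027,.068)]
  return proj(c,tp(hpose(.585+dx,.164+dy,.008),pts),T),np.array(pts)
f=lambda p:(model(p)[0]-uv).ravel()
r=least_squares(f,[.0475,.4,0,0],x_scale=[.01,.1,.01,.01]);print(r.x,np.degrees(r.x[1]),f(r.x).reshape(-1,2).round(1).tolist());print(model(r.x)[1].round(4))
```

```text
[ 4.93408038e-02  4.42516876e-01  2.89851393e-04 -4.05700829e-04] 25.35434934557955 [[-2.8, -0.1], [-0.1, -0.3], [-0.2, -0.6], [3.0, 0.7], [-1.3, 0.4], [1.0, 0.1]]
[[ 0.0549  0.025   0.0436]
 [ 0.0549 -0.025   0.0436]
 [-0.0355  0.025   0.0864]
 [-0.0355 -0.025   0.0864]
 [ 0.056   0.027   0.068 ]
 [ 0.056  -0.027   0.068 ]]
```

Emit:
play_rows(
  targets=[
    [[0, 0.01, -0.001, 0, 0, 0], [0, 0.0085, -0.001, 0, 0, 0], [0, 0, 0, 0, 0, 0], [0, 0, 0, 0, 0, 0]],
  ],
)

```text
clock: 10.78
ee_pos: [0.5527, 0.1647, 0.0718]
eef_rot: [-79.7, -0.0, -89.7]
contact_force: [0.1, 0.5, 0.7]
opening: 0.0882
```

Close the fingers.

Emit:
play_rows(
  targets=[
    [[0, 0, 0, 0, 0, 0], [0, 0, 0, 0, 0, 0], [0, 0, 0, 0, 0, 0], [0, 0, 0, 0, 0, 0], [0, 0, 0, 0, 0, 0], [0, 0, 0, 0, 0, 0]],
  ],
  gripper=0.04,
  newtons=60,
)

```text
clock: 11.52
ee_pos: [0.5527, 0.1645, 0.0719]
eef_rot: [-79.7, -0.0, -89.7]
contact_force: [-1.0, -2.5, 2.4]
opening: 0.0489
```

Emit:
play_rows(
  targets=[
    [[0, -0.006, 0.001, 0, 0, 0], [0, -0.008, -0.006, 0, 0, 0], [0, -0.0115, -0.016, 0, 0, 0], [0, -0.0115, -0.016, 0, 0, 0], [0, 0, 0, 0, 0, 0]],
  ],
)

```text
clock: 12.15
ee_pos: [0.5084, 0.1646, 0.1019]
eef_rot: [-79.7, 0.0, -89.6]
contact_force: [0.3, 0.0, -3.4]
opening: 0.0493
```

```bash
python3 snap.py wrist w8; python3 snap.py scene s8 220,330,90,200
```

```text
12.15 [0.5084 0.1646 0.1019] [-7.970e+01  1.000e-02 -8.963e+01] [ 0.31  0.05 -3.38] [ 17.1   1.5 123.6  -4.2  45.1 109.5]
zoom 5.2727272727272725
12.2 [0.5092 0.1647 0.1019] [-7.966e+01  2.000e-02 -8.964e+01] [ 0.29 -1.17 -2.88] [ 17.1   1.6 123.5  -4.2  45.  109.5]
```

View pics/w8.png

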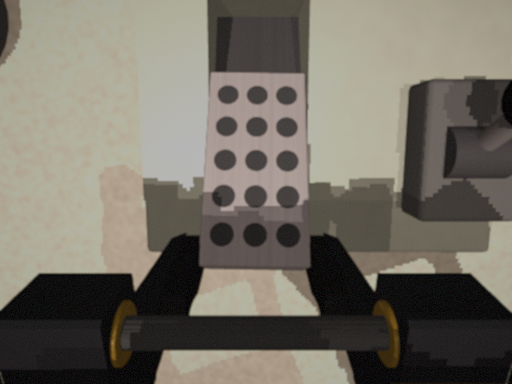

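View pics/s8.png

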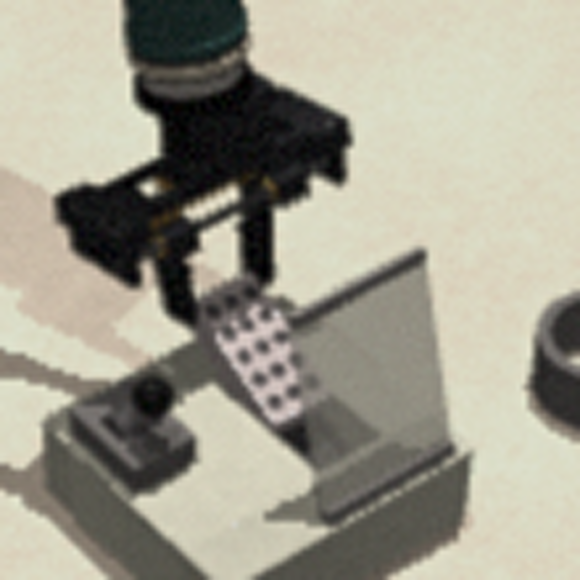

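```bash
cat > fitb.py <<'E'
import sys
from h import *
c=robot.get_calibration("wrist");HE=c["hand_eye"]
# tool-frame pose of block: underside centre; block z axis & x axis in tool yz-plane plus small yaw
def fit(uv):
  def model(p):
    x,y,z,a,g=p
    pts=[]
    for s in(.05,-.05):
      for w in(.025,-.025):
        pts.append((s,w,.024))
    # block axes in tool: x_b=(0, sin, cos) , y_b = -x tool, z_b = up
    xb=np.array([0,np.sin(a),np.cos(a)]);yb=np.array([-1,0,0]);zb=np.cross(xb,yb)
    R=np.stack([xb,yb,zb],1)@Ro.from_euler('z',g).as_matrix()
    return np.array(pts)@R.T+[x,y,z]
  f=lambda p:(proj(c,model(p),HE)-uv).ravel()
  r=least_squares(f,[0,-.01,.04,.2,0],x_scale=[.01,.01,.01,.1,.1])
  return r.x,f(r.x)
if __name__=="__main__":
  uv=np.array(eval(sys.argv[1]),float);p,e=fit(uv);print("block origin in tool",p[:3].round(4),"slope deg",np.degrees(p[3]).round(1),"yaw",np.degrees(p[4]).round(1),e.reshape(-1,2).round(1).tolist())
E
python3 fitb.py "[(210,72),(304,73),(200,266),(309,268)]"
```

```text
block origin in tool [-0.0001  0.039   0.025 ] slope deg 32.7 yaw -0.8 [[-0.2, -0.0], [0.3, 0.2], [-0.0, 0.2], [-0.0, -0.3]]
```

Emit:
play_rows(
  targets=[
    [[0, -0.045, 0.008, 0, 0, 0], [0, -0.045, 0.008, 0, 0, 0], [0.04, 0, 0, 0.08, 0, 0], [0.04, 0, 0, 0.08, 0, 0], [0.04, 0, 0, 0.08, 0, 0], [0.04, 0, 0, 0.08, 0, 0], [0, 0, 0, 0, 0, 0]],
  ],
)

```text
clock: 13.12
ee_pos: [0.5084, 0.002, 0.1913]
eef_rot: [-61.5, -0.0, -89.9]
contact_force: [-0.9, -0.2, -3.3]
opening: 0.049
```

Emit:
play_rows(
  targets=[
    [[0.04, 0, 0, 0.04, 0, 0], [0.04, 0, 0, 0.04, 0, 0], [0.04, 0, 0, 0, 0, 0], [0, 0, 0, 0, 0, 0], [0, 0, 0, 0, 0, 0]],
  ],
)

```text
clock: 13.75
ee_pos: [0.5112, -0.115, 0.1927]
eef_rot: [-56.9, 0.0, -89.6]
contact_force: [-0.9, -0.3, -3.9]
opening: 0.0487
```

```bash
python3 snap.py wrist w9; python3 snap.py scene s9 170,330,90,260; python3 snap.py top t9 200,360,140,290
```

```text
13.75 [ 0.5112 -0.115   0.1927] [-5.686e+01  5.000e-02 -8.964e+01] [-0.94 -0.34 -3.86] [-23.8 -18.  135.3  23.6  34.2  49.6]
zoom 3.411764705882353
13.8 [ 0.5112 -0.1145  0.1927] [-5.685e+01  4.000e-02 -8.958e+01] [-0.26  0.27 -3.46] [-23.8 -18.  135.3  23.6  34.2  49.6]
zoom 3.8666666666666667
13.85 [ 0.5111 -0.1142  0.1927] [-5.683e+01  3.000e-02 -8.955e+01] [-0.39  0.04 -3.19] [-23.8 -18.  135.3  23.6  34.2  49.5]
```

View pics/w9.png

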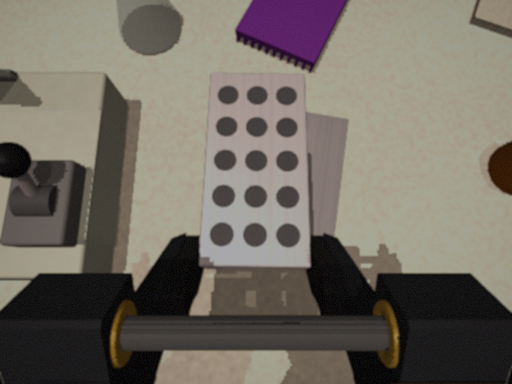

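View pics/s9.png

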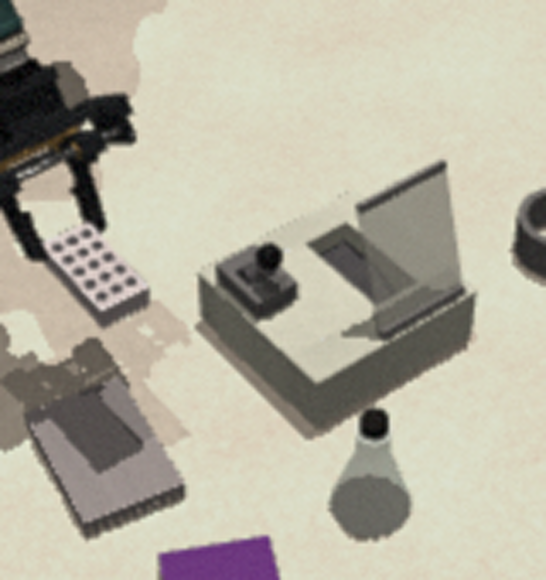

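View pics/t9.png

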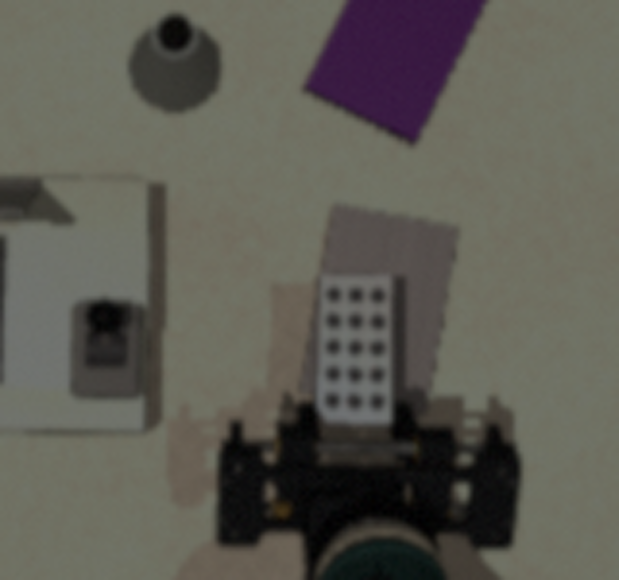

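```bash
python3 - <<'E'
from h import *
C={n:robot.get_calibration(n) for n in["scene","top"]};C["wrist"]=robot.get_calibration("wrist");Tw=np.load("w9.npy")
a,b,h=.075,.05,.022
# cooler corners: far-left(+x,+y), far-right(+x,-y), near-right, near-left
k=[(a,b,h),(a,-b,h),(-a,-b,h),(-a,b,h)]
top=np.array([(286.8,193.2),(318.2,198.6),(310.5,246.8),(277.3,240.9)])
sc={0:(223.6,231.4),1:(195,242.3),2:(177.7,213.6),3:(204.5,201.4)}
def f(p,w=(1,1,1)):
  P=tp(hpose(*p),k); r=[(proj(C["top"],P)-top).ravel()*w[0],(proj(C["scene"],P)-np.array([sc[i] for i in range(4)])).ravel()*w[1]]
  r.append(((proj(C["wrist"],P[1:2],Tw)-[(347,119)]).ravel())*w[2])
  return np.concatenate(r)
for w in((1,0,0),(0,1,0),(1,1,.5)):
  r=least_squares(f,[.6,-.15,-.2],args=(w,));print(r.x,np.degrees(r.x[2]),f(r.x).reshape(-1,2).round(1).tolist())
E
python3 fitb.py "[(210,72),(304,72.5),(200,265),(309,266.5)]"
```

```text
[ 0.59596103 -0.15467869 -0.16644749] -9.536738492967798 [[-0.5, -0.7], [0.4, -0.1], [-0.1, 0.5], [0.3, 0.2], [-0.3, -0.3], [-1.4, 0.9], [-2.2, -3.0], [-0.7, -1.5], [4.2, -1.1]]
[ 0.60119307 -0.15378538 -0.15428649] -8.839964453605416 [[-1.2, -2.3], [-0.2, -2.0], [-0.1, -1.4], [0.2, -1.3], [1.1, 0.4], [0.1, 1.9], [-1.3, -1.9], [0.1, -0.7], [2.3, -6.3]]
[ 0.59716142 -0.15323312 -0.16000384] -9.167544594268215 [[-1.2, -1.1], [-0.2, -0.6], [-0.4, 0.1], [-0.1, -0.0], [0.4, -0.4], [-0.6, 0.9], [-1.7, -2.8], [-0.3, -1.5], [2.4, -2.5]]
block origin in tool [-0.0001  0.0389  0.0254] slope deg 33.1 yaw -0.7 [[-0.1, -0.3], [0.0, 0.3], [0.0, 0.0], [0.1, -0.0]]
```

Emit:
play_rows(
  targets=[
    [[0, 0, 0, 0, 0.139, -0.09], [0, 0, 0, 0.025, 0, 0], [0.0085, 0.042, -0.0083, 0, 0, 0], [0.0085, 0.042, -0.0083, 0, 0, 0], [0.0085, 0.042, -0.0083, 0, 0, 0], [0, 0, 0, 0, 0, 0], [0, 0, 0, 0, 0, 0]],
  ],
)

```text
clock: 14.78
ee_pos: [0.5574, -0.1464, 0.0744]
eef_rot: [-55.7, -0.0, -96.1]
contact_force: [0.8, -0.5, -3.2]
opening: 0.0495
```

```bash
python3 snap.py wrist w10; python3 snap.py scene s10 150,270,160,260; python3 snap.py top t10 240,360,160,280
```

```text
14.775 [ 0.5574 -0.1464  0.0744] [-5.568e+01 -5.000e-02 -9.611e+01] [ 0.84 -0.47 -3.21] [-22.6  -0.6 136.6  40.8  14.1  36.3]
zoom 5.8
14.825 [ 0.5581 -0.1467  0.0756] [-5.555e+01 -9.000e-02 -9.612e+01] [ 0.04  0.08 -2.71] [-22.6  -0.7 136.6  40.8  14.1  36.3]
zoom 4.833333333333333
14.875 [ 0.5584 -0.1468  0.0763] [-55.48  -0.1  -96.13] [ 0.08 -0.25 -2.93] [-22.6  -0.7 136.6  40.8  14.1  36.3]
```

View pics/w10.png

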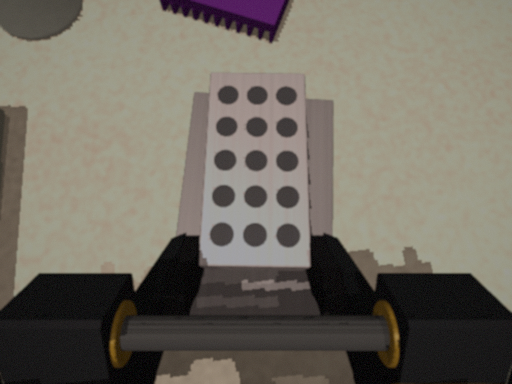

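View pics/s10.png

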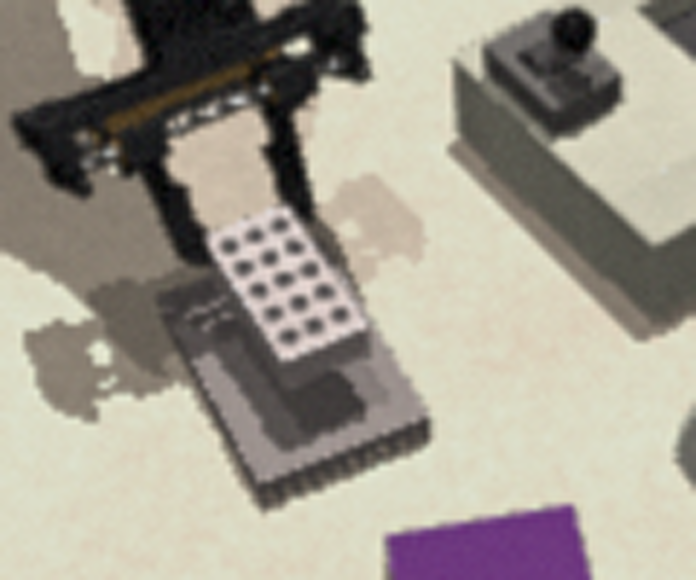

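View pics/t10.png

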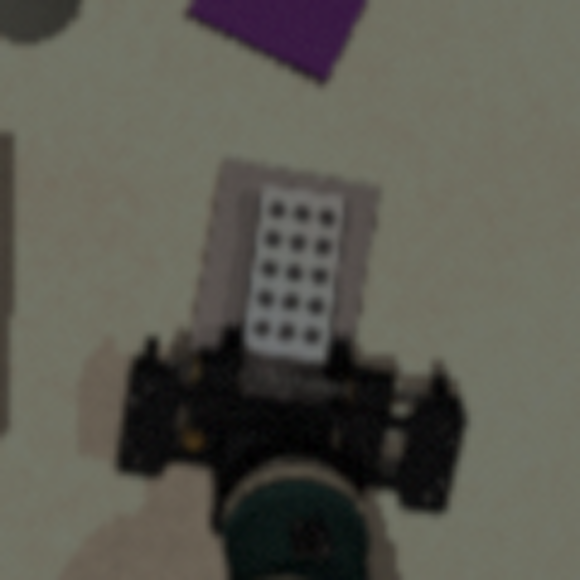

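Emit:
play_rows(
  targets=[
    [[0, 0, 0, 0, 0.025, -0.017], [0, 0, 0, 0, 0.025, -0.017], [0, 0, 0, 0, 0, 0], [0, 0, 0, 0, 0, 0]],
  ],
)

```text
clock: 15.42
ee_pos: [0.5579, -0.1466, 0.0752]
eef_rot: [-55.6, -0.0, -99.6]
contact_force: [-1.3, -0.5, -3.7]
opening: 0.0493
```

```bash
python3 snap.py wrist w11 150,350,50,150;  python3 snap.py top t11 240,360,160,280
```

```text
zoom 3.9
15.425 [ 0.5579 -0.1466  0.0752] [-5.558e+01 -3.000e-02 -9.961e+01] [-1.26 -0.45 -3.68] [-20.9  -0.9 136.8  32.3  12.   48.9]
zoom 4.833333333333333
15.475 [ 0.5577 -0.1466  0.0748] [-5.562e+01 -2.000e-02 -9.963e+01] [ 0.39 -0.17 -3.66] [-21.   -0.9 136.8  32.3  12.   48.9]
```

View pics/w11.png

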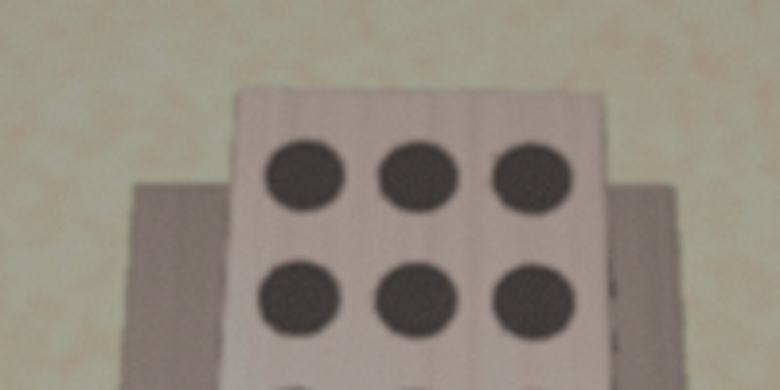

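View pics/t11.png

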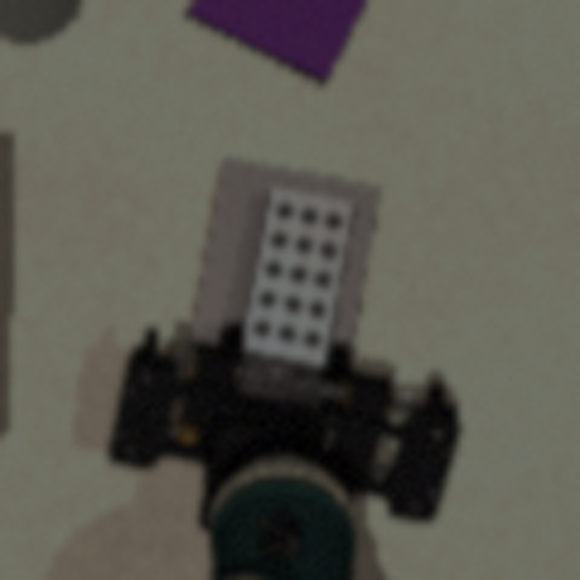

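Run:
```python
from h import *
c=robot.get_calibration("wrist");T=np.load("w11.npy")
L=onz(c,(184.6,97.4),.022,T);R=onz(c,(323.1,97.9),.022,T);print(L,R,np.linalg.norm(L-R))
d=(L-R)[:2];yaw=np.arctan2(d[1],d[0])-np.pi/2;f=np.array([np.cos(yaw),np.sin(yaw)])
m=(L+R)[:2]/2-.075*f;print(np.degrees(yaw),"centre",m)
tw=T@np.linalg.inv(c["hand_eye"])
for bo in((0,.034,.026),(0,.039,.0254)):
  b=tp(tw,bo)[0];print(b)
  for cen in(m,np.array([.597,-.154])):
    e=b[:2]-cen;print("fwd",e@f,"left",e@[-f[1],f[0]])
t=np.array([286.8,193.2])
C=robot.get_calibration("top")
# block top corners via top t11: (272,186),(350,197),(327,365),(244,352)
q=np.array([(272,186),(350,197),(327,365),(244,352)])/4.8333+[240,160]
for zt in(.085,): 
  P=[onz(C,u,zt)[:2] for u in q];print(np.mean(P,0),np.linalg.norm(P[0]-P[3]),np.linalg.norm(P[0]-P[1]))
```

```text
[ 0.67691308 -0.115493    0.022     ] [ 0.66001804 -0.21314349  0.022     ] 0.09910126925485796
-9.815877994570156 centre [ 0.59456351 -0.15153205]
[ 0.59794649 -0.15335798  0.06183022]
fwd 0.0036447494877357637 left -0.0012224611388400068
fwd 0.0008231839466818954 left 0.0007939790462307649
[ 0.60024461 -0.15374937  0.05736642]
fwd 0.0059759513745417155 left -0.0012163302081052926
fwd 0.003154385833487847 left 0.0008001099769654789
[ 0.59914189 -0.15727025] 0.10084971959320843 0.047175877274463714
```

Emit:
play_rows(
  targets=[
    [[0, 0.0079, -0.0062, 0, 0, 0], [0, 0.0079, -0.0062, 0, 0, 0], [0, 0.0079, -0.0062, 0, 0, 0], [0, 0, 0, 0, 0, 0], [0, 0, 0, 0, 0, 0]],
  ],
)

```text
clock: 16.15
ee_pos: [0.5556, -0.1465, 0.044]
eef_rot: [-55.7, -0.0, -99.7]
contact_force: [-0.3, 0.2, -3.3]
opening: 0.049
```

Down 3 mm steps: (0, .0025, -.0017).

Emit:
play_rows(
  targets=[
    [[0, 0.0025, -0.0017, 0, 0, 0], [0, 0.0025, -0.0017, 0, 0, 0], [0, 0, 0, 0, 0, 0], [0, 0, 0, 0, 0, 0]],
  ],
)

```text
clock: 16.65
ee_pos: [0.5557, -0.1464, 0.0382]
eef_rot: [-55.7, -0.0, -99.7]
contact_force: [-0.1, -0.9, -2.7]
opening: 0.0493
```

Emit:
play_rows(
  targets=[
    [[0, 0.0017, -0.0011, 0, 0, 0], [0, 0, 0, 0, 0, 0], [0, 0, 0, 0, 0, 0]],
  ],
)

```text
clock: 17.02
ee_pos: [0.5558, -0.1464, 0.036]
eef_rot: [-55.7, -0.0, -99.7]
contact_force: [0.2, -0.3, -2.0]
opening: 0.0493
```

```bash
python3 snap.py scene s12 150,250,170,260;python3 snap.py scene s12b
```

```text
zoom 6.444444444444445
17.025 [ 0.5558 -0.1464  0.036 ] [-5.567e+01 -2.000e-02 -9.967e+01] [ 0.18 -0.26 -2.04] [-21.    3.8 138.   55.3   7.7  25.5]
17.075 [ 0.5558 -0.1464  0.036 ] [-5.567e+01 -2.000e-02 -9.967e+01] [ 0.21  0.24 -2.09] [-21.    3.8 138.   55.3   7.7  25.5]
```

View pics/s12.png

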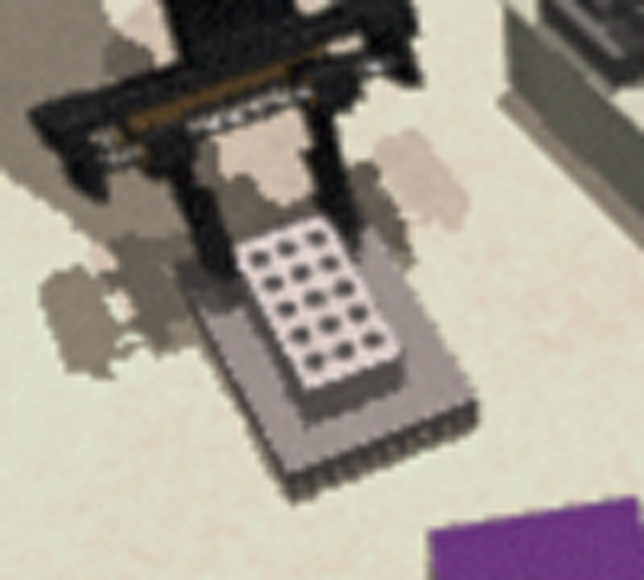

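Emit:
play_rows(
  targets=[
    [[0, 0.0012, -0.0008, 0, 0, 0], [0, 0, 0, 0, 0, 0], [0, 0, 0, 0, 0, 0]],
  ],
)

```text
clock: 17.5
ee_pos: [0.5556, -0.1464, 0.0344]
eef_rot: [-55.7, -0.0, -99.7]
contact_force: [-1.6, -0.1, 0.1]
opening: 0.0493
```

Emit:
play_rows(
  targets=[
    [[0, 0.0008, -0.0006, 0, 0, 0], [0, 0, 0, 0, 0, 0], [0, 0, 0, 0, 0, 0]],
  ],
)

```text
clock: 17.88
ee_pos: [0.5561, -0.1465, 0.0343]
eef_rot: [-55.6, -0.0, -99.7]
contact_force: [-6.3, 1.1, 7.5]
opening: 0.0489
```

```bash
python3 -c "
from rig import robot
o=robot.get_obs();print(o['contact_force'],o['moment'],o['ee_pos'])"; python3 snap.py scene s13 150,250,170,260; python3 snap.py wrist w13
```

```text
[-6.31616573  1.08851309  7.45285349] [ 0.11638081  0.18370298 -0.00689948] [ 0.55606588 -0.14647495  0.03431409]
zoom 6.444444444444445
17.875 [ 0.5561 -0.1465  0.0343] [-5.560e+01 -2.000e-02 -9.967e+01] [-6.32  1.09  7.45] [-21.    4.  138.   57.7   7.5  23.2]
17.925 [ 0.5561 -0.1465  0.0343] [-5.560e+01 -2.000e-02 -9.967e+01] [-6.54  0.88  7.68] [-21.    4.  138.   57.7   7.5  23.2]
```

View pics/w13.png

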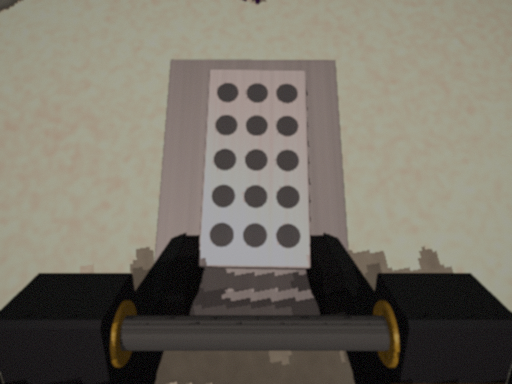

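View pics/s13.png

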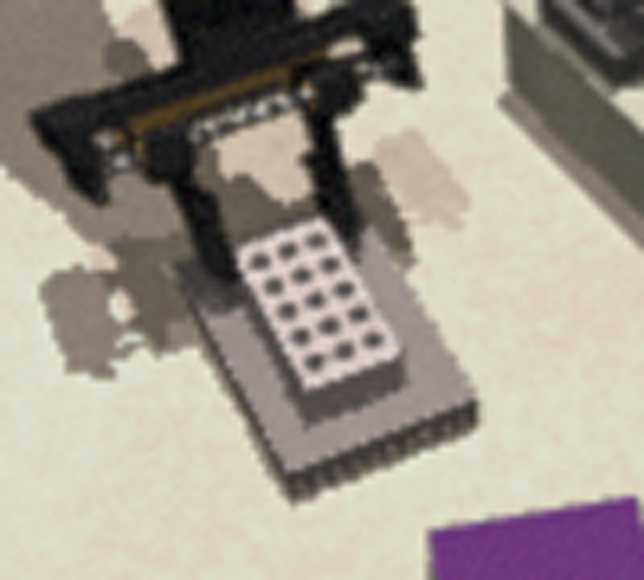

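Run:
```python
from h import *
c=robot.get_calibration("wrist");T=np.load("w13.npy")
L=onz(c,(169.5,60),.022,T);R=onz(c,(337,60.5),.022,T)
d=(L-R)[:2];print(np.linalg.norm(d));yaw=np.arctan2(d[1],d[0])-np.pi/2;f=np.array([np.cos(yaw),np.sin(yaw)]);l=np.array([-f[1],f[0]])
m=(L+R)[:2]/2-.075*f;print(np.degrees(yaw),m)
for uv in((210,70),(304.5,70.5),(200,263),(309,266)):
  e=onz(c,uv,.046,T)[:2]-m;print(round(e@f,4),round(e@l,4))
```

```text
0.10100304708329959
-9.840098436131262 [ 0.59452956 -0.15148488]
0.0519 0.0222
0.0518 -0.0267
-0.0457 0.0229
-0.0468 -0.0251
```

Emit:
play_rows(
  targets=[
    [[0, -0.0025, 0.0017, 0, 0, 0], [-0.0015, -0.0017, -0.0025, 0, 0, 0], [0, 0, 0, 0, 0, 0], [0, 0.0022, -0.0015, 0, 0, 0], [0, 0, 0, 0, 0, 0], [0, 0, 0, 0, 0, 0]],
  ],
)

```text
clock: 18.73
ee_pos: [0.5531, -0.1442, 0.0343]
eef_rot: [-55.6, -0.0, -99.6]
contact_force: [-4.3, 0.9, 7.1]
opening: 0.0494
```

Emit:
play_rows(
  targets=[
    [[0, 0, 0, 0, 0, 0], [0, 0, 0, 0, 0, 0], [0, 0, 0, 0, 0, 0], [0, 0, 0, 0, 0, 0]],
  ],
  gripper=0.075,
)

```text
clock: 19.23
ee_pos: [0.5526, -0.1442, 0.0334]
eef_rot: [-55.7, -0.0, -99.7]
contact_force: [-0.5, 0.2, 0.2]
opening: 0.0749
```

```bash
python3 snap.py wrist w14; python3 snap.py scene s14 150,250,170,260
```

```text
19.225 [ 0.5526 -0.1442  0.0334] [-55.72  -0.   -99.67] [-0.46  0.18  0.24] [-20.9   3.8 138.4  57.3   7.5  23.6]
zoom 6.444444444444445
19.275 [ 0.5526 -0.1442  0.0334] [-55.72  -0.   -99.67] [-0.19 -0.3   1.06] [-20.9   3.8 138.4  57.3   7.5  23.6]
```

View pics/w14.png

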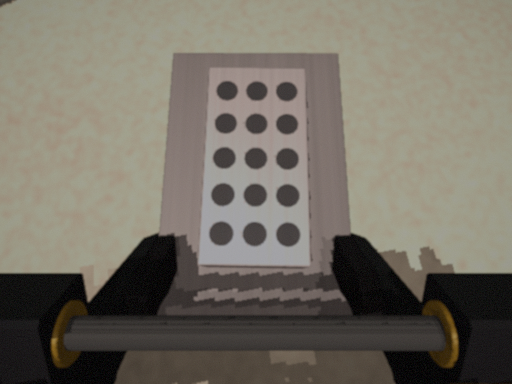

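View pics/s14.png

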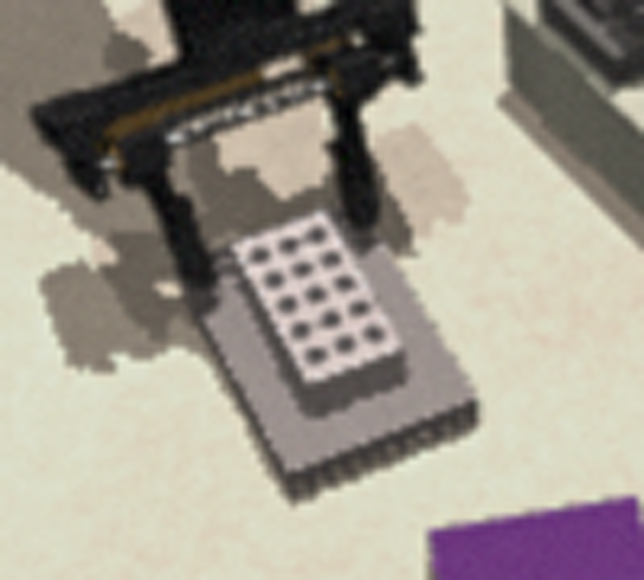

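Emit:
play_rows(
  targets=[
    [[0, -0.02, 0.005, 0, 0, 0], [0, -0.03, 0.015, 0, 0, 0], [0, -0.041, 0.028, 0, 0, 0], [0, -0.041, 0.028, 0, 0, 0], [0, -0.04, 0.03, -0.12, 0, 0], [0, -0.04, 0.02, -0.12, 0, 0], [0, -0.03, 0.01, -0.12, 0, 0], [0, 0, 0, -0.12, 0, 0]],
  ],
)

```text
clock: 20.32
ee_pos: [0.5436, -0.143, 0.3169]
eef_rot: [-82.9, -0.1, -99.7]
contact_force: [-0.1, -0.2, -1.0]
opening: 0.0755
```

```bash
python3 snap.py wrist w15; python3 snap.py scene s15
```

```text
20.325 [ 0.5436 -0.143   0.3169] [-8.294e+01 -8.000e-02 -9.967e+01] [-0.1  -0.15 -1.02] [-17.8  -4.  104.9   1.   72.2  81.6]
20.375 [ 0.5446 -0.1432  0.3144] [-8.328e+01 -5.000e-02 -9.967e+01] [ 3.66 -1.5  -0.24] [-17.8  -3.6 104.7   0.9  72.2  81.6]
```

View pics/w15.png

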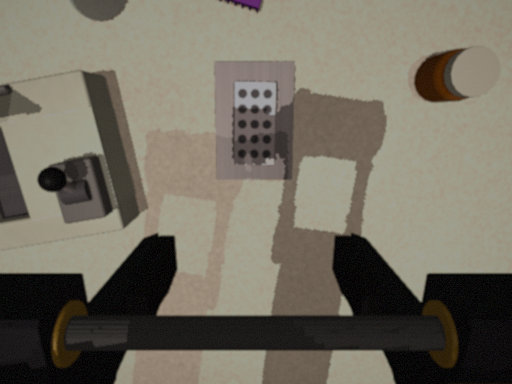

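View pics/s15.png

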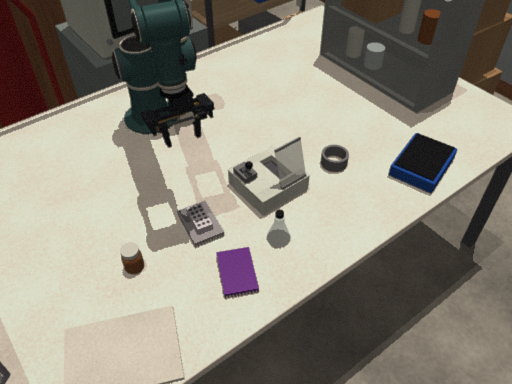

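Emit:
play_rows(
  targets=[
    [[0, 0, 0, -0.117, 0, 0], [0, 0, 0, 0, -0.177, 0], [-0.053, 0.002, 0.026, 0, 0, 0], [-0.053, 0.002, 0.026, 0, 0, 0], [-0.053, 0.002, 0.026, 0, 0, 0], [-0.053, 0.002, 0.026, 0, 0, 0], [-0.053, 0.002, 0.026, 0, 0, 0], [-0.053, 0.002, 0.026, 0, 0, 0]],
  ],
  gripper=0,
)

```text
clock: 21.42
ee_pos: [0.6947, 0.1784, 0.2986]
eef_rot: [-89.9, -0.0, -89.5]
contact_force: [0.0, -0.4, -0.0]
opening: 0.0004
```

Emit:
play_rows(
  targets=[
    [[0, 0, 0, 0, 0, 0]],
  ],
)

```text
clock: 21.55
ee_pos: [0.6946, 0.1807, 0.297]
eef_rot: [-90.0, 0.0, -89.3]
contact_force: [-1.1, -0.1, 0.5]
opening: 0.0004
```

```bash
python3 snap.py scene s16 200,360,60,220
```

```text
zoom 3.625
21.55 [0.6946 0.1807 0.297 ] [-9.004e+01  4.000e-02 -8.927e+01] [-1.06 -0.09  0.51] [ 12.6  18.2  81.9   0.   79.9 101.8]
```

View pics/s16.png

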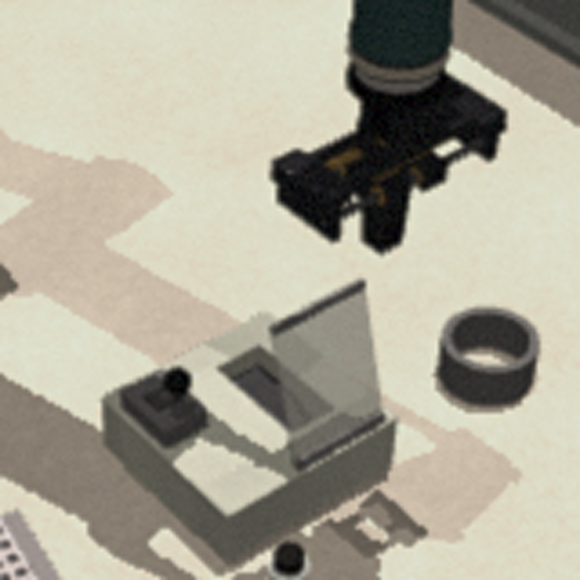

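Emit:
play_rows(
  targets=[
    [[0.005, 0.056, 0, 0, 0, 0], [0, 0.056, 0, 0, 0, 0], [0, 0, -0.02, 0, 0, 0], [0, 0, -0.012, 0, 0, 0], [0, 0, -0.01, 0, 0, 0], [0, 0, 0, 0, 0, 0]],
  ],
)

```text
clock: 22.35
ee_pos: [0.6534, 0.1714, 0.1897]
eef_rot: [-89.7, 0.0, -89.5]
contact_force: [-0.7, 0.7, 0.9]
opening: 0.0004
```

Emit:
play_rows(
  targets=[
    [[0, 0.004, -0.01, 0, 0, 0], [0, 0.006, -0.01, 0, 0, 0], [0, 0.005, -0.009, 0, 0, 0], [0, 0.006, -0.009, 0, 0, 0], [0, 0, 0, 0, 0, 0]],
  ],
)

```text
clock: 22.98
ee_pos: [0.6136, 0.1712, 0.1654]
eef_rot: [-90.1, -0.0, -89.5]
contact_force: [-0.3, -0.0, 0.2]
opening: 0.0006
```

```bash
python3 snap.py scene s17 230,330,90,190
```

```text
zoom 5.8
22.975 [0.6136 0.1712 0.1654] [-9.007e+01 -4.000e-02 -8.950e+01] [-0.25 -0.04  0.18] [ 13.4  14.2 101.   -0.   64.9 102.9]
```

View pics/s17.png

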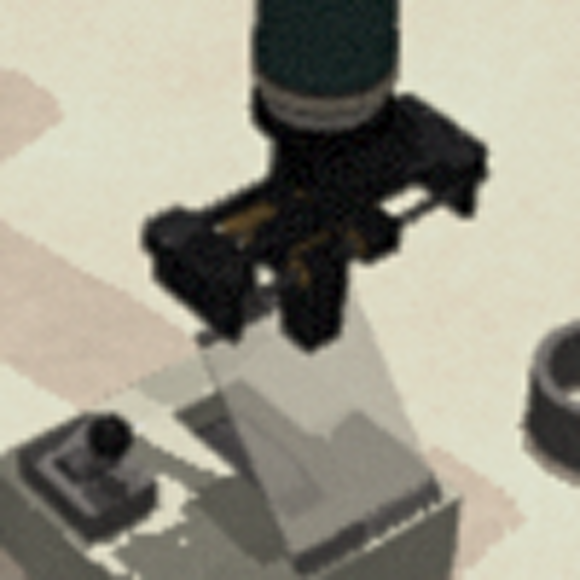

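Emit:
play_rows(
  targets=[
    [[0, 0.006, -0.008, 0, 0, 0], [0, 0.006, -0.007, 0, 0, 0], [0, 0.008, -0.007, 0, 0, 0], [0, 0.008, -0.006, 0, 0, 0], [0, 0.009, -0.006, 0, 0, 0], [0, 0.009, -0.005, 0, 0, 0], [0, 0, 0, 0, 0, 0]],
  ],
)

```text
clock: 23.9
ee_pos: [0.5748, 0.1706, 0.1192]
eef_rot: [-90.1, -0.1, -89.5]
contact_force: [0.4, -0.2, -0.7]
opening: 0.0005
```

Emit:
play_rows(
  targets=[
    [[0, 0.01, -0.004, 0, 0, 0], [0, 0.01, -0.003, 0, 0, 0], [0, 0.008, -0.002, 0, 0, 0], [0, 0.006, -0.001, 0, 0, 0], [0, 0, 0, 0, 0, 0]],
  ],
)

```text
clock: 24.52
ee_pos: [0.5656, 0.1706, 0.0857]
eef_rot: [-90.0, -0.0, -89.5]
contact_force: [-0.8, -0.4, 0.5]
opening: 0.0002
```

```bash
python3 snap.py scene s18 220,330,90,200
```

```text
zoom 5.2727272727272725
24.525 [0.5656 0.1706 0.0857] [-9.002e+01 -4.000e-02 -8.952e+01] [-0.76 -0.35  0.52] [ 14.4  14.1 110.4  -0.   55.5 103.9]
```

View pics/s18.png

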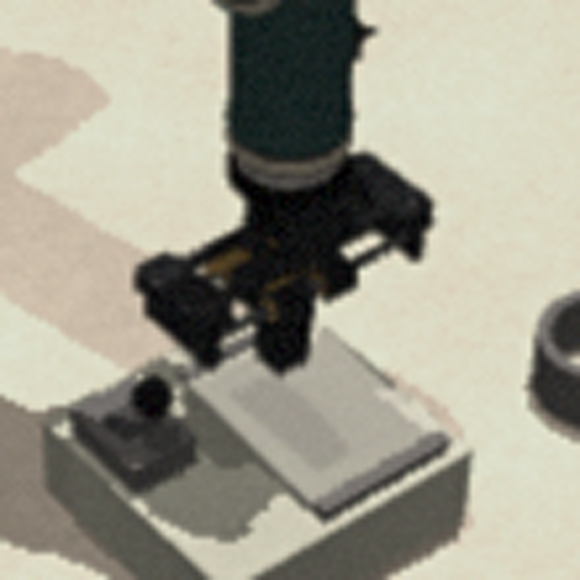

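Emit:
play_rows(
  targets=[
    [[0, 0.004, 0, 0, 0, 0], [0, 0.003, 0, 0, 0, 0], [0, 0, 0, 0, 0, 0]],
  ],
)

```text
clock: 24.95
ee_pos: [0.5663, 0.1708, 0.0794]
eef_rot: [-89.9, -0.0, -89.5]
contact_force: [0.4, -0.4, 0.2]
opening: 0.0008
```

Emit:
play_rows(
  targets=[
    [[0, 0.003, 0, 0, 0, 0], [0, 0, 0, 0, 0, 0]],
  ],
)

```text
clock: 25.2
ee_pos: [0.5662, 0.1708, 0.0763]
eef_rot: [-89.9, -0.0, -89.5]
contact_force: [0.4, 0.8, 0.5]
opening: 0.0003
```

Emit:
play_rows(
  targets=[
    [[0, 0.002, 0, 0, 0, 0], [0, 0, 0, 0, 0, 0]],
  ],
)

```text
clock: 25.45
ee_pos: [0.5665, 0.1708, 0.0754]
eef_rot: [-89.9, -0.0, -89.5]
contact_force: [-2.0, 0.3, 4.5]
opening: 0.0006
```

Emit:
play_rows(
  targets=[
    [[0, 0.002, 0, 0, 0, 0], [0, 0, 0, 0, 0, 0]],
  ],
)

```text
clock: 25.7
ee_pos: [0.5665, 0.1708, 0.0752]
eef_rot: [-89.9, -0.0, -89.5]
contact_force: [-7.2, -1.2, 14.7]
opening: 0.0004
```

Emit:
play_rows(
  targets=[
    [[0, -0.03, 0, 0, 0, 0], [0, -0.06, 0, 0, 0, 0], [0, -0.06, 0, 0, 0, 0], [0, -0.05, -0.04, 0, 0, 0], [0, 0, -0.05, 0, 0, 0], [0, 0, 0, 0, 0, 0], [0, 0, 0, 0, 0, 0]],
  ],
)

```text
clock: 26.58
ee_pos: [0.4773, 0.1701, 0.2713]
eef_rot: [-89.9, -0.0, -89.5]
contact_force: [0.3, -0.6, 0.4]
opening: 0.0005
```

```bash
python3 snap.py wrist w19; python3 snap.py scene s19 100,370,120,290; python3 snap.py top t19 90,400,130,270
```

```text
26.575 [0.4773 0.1701 0.2713] [-8.987e+01 -1.000e-02 -8.951e+01] [ 0.27 -0.56  0.36] [ 16.8  -4.5 109.8  -0.   74.6 106.4]
zoom 2.888888888888889
26.625 [0.4777 0.1701 0.2711] [-8.989e+01 -2.000e-02 -8.953e+01] [ 0.29  0.91 -0.68] [ 16.8  -4.5 109.8  -0.   74.6 106.4]
zoom 2.5161290322580645
26.675 [0.4779 0.1701 0.271 ] [-8.993e+01 -3.000e-02 -8.954e+01] [ 0.55  0.07 -0.72] [ 16.8  -4.4 109.7  -0.   74.6 106.4]
```

View pics/w19.png

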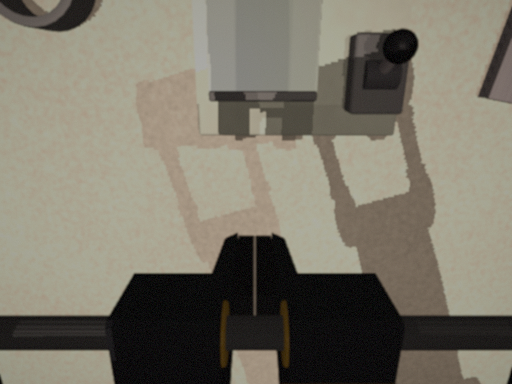

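View pics/s19.png

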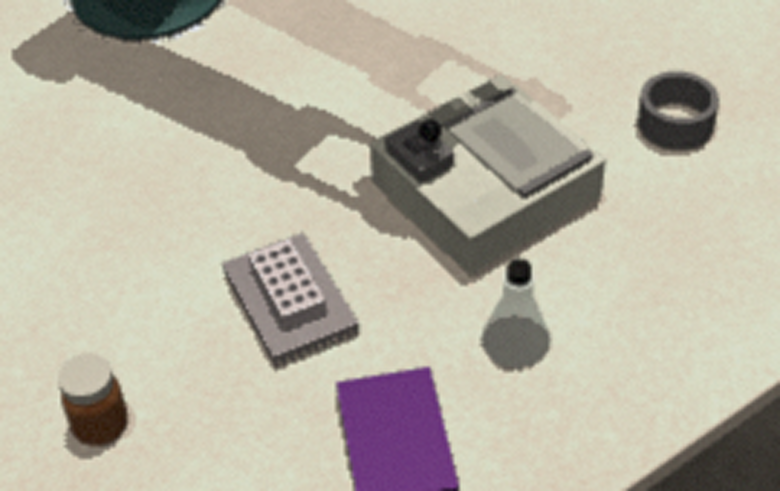

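View pics/t19.png

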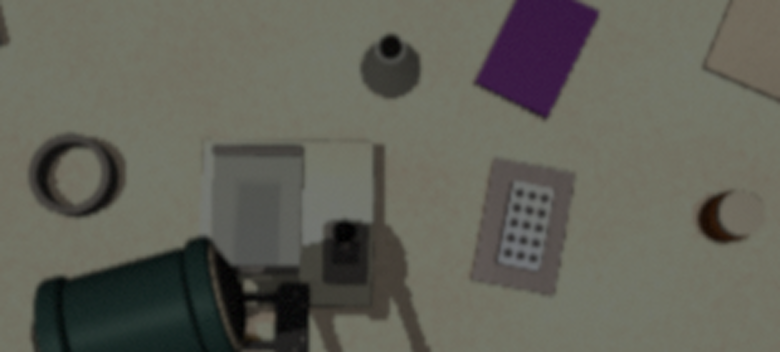

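Run:
```python
from h import *
c=robot.get_calibration("wrist");T=np.load("w19.npy");H=hpose(.585,.164,.008)
for th in(0,.03,.08):
  print(th,proj(c,tp(H,[(.09-.145*np.cos(th)-h*np.sin(th)*0,s*.052,.069+.145*np.sin(th)+h) for h in(0,.008) for s in(1,-1)]),T).round(1).tolist())
im=cv2.imread("pics/w19_raw.png");cv2.imwrite("pics/w19z.png",cv2.resize(im[60:150,180:430],None,fx=3,fy=3,interpolation=2))
```

```text
0 [[209.3, 100.3], [315.0, 100.4], [208.3, 101.0], [316.4, 101.1]]
0.03 [[208.8, 100.6], [315.8, 100.7], [207.7, 101.4], [317.2, 101.4]]
0.08 [[207.8, 100.9], [317.1, 100.9], [206.7, 101.6], [318.6, 101.7]]
```

View pics/w19z.png

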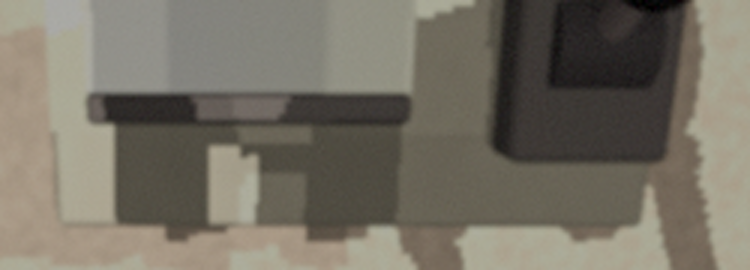

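```bash
python3 -c "
from rig import robot
print(robot.job_done())"
```

```text
the job is handed in; nothing more can be done
None
```

The job is handed in at about 27 s, well inside the 62 s limit. I did the steps in the order asked.

- **Power lever:** I pushed it to its stop, and the wrist picture matched the fully off position (1.0 rad).
- **Block tipped:** I pressed the rear edge down until it bottomed at about 18 N. An early camera fit gave 18.6°, but the arm was still settling. A fit from a nearly still view gave 25.4°, and the block stayed up by itself.
- **Block moved:** I pinched it by the raised end, lifted it out without any slip showing, and set it down on the steel plate. The first set-down was about 3 mm off centre, so I raised it a few millimetres, shifted it and lowered it again before letting go.
- **Block on the plate:** In the last pictures it lies flat, lengthwise and centred to about 1–2 mm.
- **Lid:** I swung it down until it met firm resistance. Its free edge lies where a shut lid should, to about 1 pixel.
- **Bystanders:** By eye in the last pictures, the flask, tape roll and jar stand where they started. I did not measure their positions again. The arm is clear of everything.

The largest outside force I saw was about 19 N, well under both limits.

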